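Load the latch covers and lock the blow-off blower on

ROBOT

A 7-joint arm with a two-finger parallel gripper is mounted at the origin on the work surface. World frame = base frame: x ahead of the robot, y to its left, z up, the work surface at z = 0. Lengths are in m, angles in rad, forces in N, time in s.
With the tool pointing down it reaches from about 0.4 to 0.85 m from the base axis. Payload 4.5 kg.
Tool frame: the origin (TCP) lies at the very end of the fingers, on their centre line; the grasp point (between the pads) lies 19 mm behind it (r.grip_depth is the distance from the TCP to the grasp point, in m); z points along the fingers, x is the direction in which the jaws open and shut, and the axes are right-handed (so a half turn about z gives the same grasp; the last joint's range is limited). The gripper opens to 88 mm and grips with 3 to 60 N. Pads are 18 mm wide; open, the fingers measure 123 mm over their backs; the gripper's body (75 mm by 187 mm) begins 45 mm behind the grasp point.
Start: joints at [1.252, 0.689, -0.195, 1.565, 0.157, 0.902, -0.215], TCP at [0.216, -0.587, 0.239] pointing down, gripper open.
Joint ranges: [-3.01, 3.01], [-0.46, 2.08], [-1.47, 1.51], [0.13, 2.56], [-1, 4.14], [0.04, 2.09], [-2.66, 2.66]. Speed limits (rad/s): [2.57, 2.57, 3.14, 3.14, 3.14, 3.14, 3.14].

INTERFACE

Orientations are given as a unit quaternion [x, y, z, w].
In Python, from plant import r gives the robot as it stands. The module is installed in compiled form; this text tells all that it offers.
- The arm moves only by the shell command python3 -m jog 'ROWS' [FORCE]. ROWS is JSON, a list of rows, each a list of 5 numbers: the shift along the tool's x, y, z in units of 1 m (1.0 is 1 m), then the turn about the tool's z in units of 360 degrees (1.0 is 360 degrees), then the closure, from 0 (fully open) to 1 (shut). In form: [[dx, dy, dz, yaw, fingers], ...]. A call has 1 to 20 rows; each row shifts and turns the commanded pose from where the row before left it, along the tool's axes as they then stand; what a row does not reach is not made up. A row lasts 1/10 s, in which the tool goes at most 50 mm and 8.59 degrees, less where a joint would pass 70% of its speed; a pose out of reach is approached as far as the arm can. A call with a number of a shift or a turn outside -1 to 1 is refused whole. A call with a gripper value outside its range is refused whole. The fingers move at their own pace and stop on an object; FORCE is the grip in N (left out, the last holds). Time passes only in rows, so rows that do not move let the fingers close. It gives the time, the measured TCP pose, the force and the opening at its end, in the units of the state.
- r.get_state(): the state, without advancing time (a new reading comes with each control period).
- r.snapshot(name): name is "scene" or "top" or "wrist"; returns the picture (400x640x3 uint8, red, green, blue); there is no depth.
- r.get_calibration(name): a dict with "mtx" (3x3 intrinsics, pixels), "R" (3x3) and "t" (3): a world point X has camera coordinates R X + t. Camera axes: x right, y down, z forward; pixel columns grow to the right and rows downward; lengths in m; the calibration is good to about 2 mm. A picture is of the moment at which its call begins: read the wrist's pose just before it. get_calibration takes no time and is no camera call; for the wrist camera it gives the pose at the moment of the call.
- r.finish_job(): hands the job in, once; it reports no verdict.
Trained networks look in the newest picture that a camera, given by its name, has taken for a name from the list of things; names that differ only in an ending like _2 or _b are one class to them, and where a whole thing is asked for, a point or a joint stands for the part that bears it (a point fixed in the world has none). Each returns a list of dicts, best first, with "score" (0 to 1); they miss things now and then, are a little off and sometimes report something else, mostly with a low value. They report only what shows in the picture. A call takes as long as a camera call. They do not tell look-alikes from the thing itself.
- r.cut_out(thing, camera): "pixels" (400x640 bool, what is visible of it) and "rect" ([left, top, right, bottom] in pixels, round what is visible of it).
The state is a dict: "clock": time; "q": joint angles; "qd": joint speeds; "joint_torque": joint torques, N m; "tool_pos": TCP position; "eef_rot": TCP orientation; "contact_force": force on the tool from outside, world axes, zero at the start; "moment": the same for the moment, N m; "opening": opening from 0.0 (shut) to 1.0 (fully open).
Only numpy, scipy, OpenCV 4.12 (cv2) and the standard library are available. Lean on these libraries where they do the work, as an engineer would, in place of code of your own. Each camera call takes 0.05 s, during which the arm holds its last target.

TASK

Pull the steel drawer of the blow-off box well out, then turn the parts carousel to bring the black latch covers out from under its clear guard and put every one of them down on the floor of the drawer, leaving the other parts in the carousel and the tools and containers on the bench alone. Push the drawer fully home, squeeze the blower's trigger right in, press its red lock-on button while it is squeezed, and ease the trigger with the button still pressed, so that the blower stays locked on by itself.

Things in the scene. Friction and masses are not known exactly. Their poses are not given: they have to be found in the camera images.
- carousel_base: fixed foot of the round parts carousel, origin on the bench on its turning axis; own -x side is the open front. A clear guard plate (60 to 64 mm above the bench) covers it from own x -0.035 to +0.154, y +-0.160, so only parts at own x below about -0.055 can be gripped from above. Guard posts 10 mm thick stand outside the tray at own x -27 and 145, y +-154 mm
- carousel_knob (a point): centre of the black bar knob on the hub above the guard, on the turning axis, turns with the tray. The bar is 46 mm long along its own x, 16 mm wide along its own y and 20 mm tall; this point is half-way up, 91 mm above the bench. Turning it about the vertical turns the tray
- carousel (a joint): turn of the tray from its start, rad, growing anticlockwise seen from above; any number of turns, friction 0.06 N m, stays where left. Tray green, 290 mm diameter, floor 18 mm, rim and an eight-sided inner wall (70 mm from the axis) 30 mm above the bench; four compartments, dividers to 26 mm above the bench at +-45 and +-135 degrees to the knob bar's own x
- drawer (a joint): how far the steel drawer of the blow-off box is out, m: 0 fully home, 0.135 fully out; slides on rollers, about 2 N friction, stays where left
- drawer_in (a point): centre of the drawer's inner floor (16 mm above the bench), moves with the drawer; own +x points into the box. Inside 150 mm (x) by 230 mm (y), sides 28 mm high above the floor, front panel 48 mm. It slides into a fixed steel box with a clear lid, 272 mm wide, top 73 mm above the bench: with the drawer out by d, only the first d of its depth from the front is open from above
- drawer_handle (a point): middle of the drawer's handle, a round dark bar of 10 mm diameter, 100 mm long along own y, 54 mm above the bench, its centre line 45 mm in front of the drawer's front panel (panel 8 mm thick, top 64 mm above the bench; inner space begins 53 mm behind this point). Own +x is the way it closes
- trigger (a joint): squeeze of the blower's black trigger, m: 0 released, 0.013 fully squeezed; return spring 3.5 N at rest, 8 N fully squeezed. Held by the lock it rests at about 0.0075
- trigger_face (a point): centre of the trigger's outer face, moves with it, 65 mm above the bench. Squeezing moves it along own -y. Face 36 mm wide (own x), 18 mm tall (56 to 74 mm above the bench). Own +y of it is free space above the lock button
- station: fixed blow-off box and blower, origin on the bench under the middle of the box's front opening, +x into the box. Blower lies on its side in a cradle: blue barrel 72 mm diameter along y, axis at x +40, z 52 mm, y -382 to -240, then a 36 mm nozzle to the box; handle along -x at y -293 to -257 mm, x to -140, top 74 mm up; cradle to 22 mm up, y -300; ledge under the lock button 34 mm up, x -90 to -30, y to -210 mm
- lock_button (a joint): travel of the red lock-on button, m: 0 up, 0.010 fully down; spring 1.5 to 3.5 N. Blocked at about 0.0005 unless the trigger is squeezed beyond 0.0105. If kept down (over 0.0085) while the trigger is eased, a catch holds the trigger at about 0.0075 and the button at about 0.0085; squeezing the trigger again lets the button pop up and frees both
- lock_top (a point): centre of the red lock-on button's upper face, moves with it; 52 mm above the bench when up. Cap 26 mm (own x) by 38 mm (own y), from 15 mm behind the released trigger face (own -y, under the trigger) to 23 mm in front of it: a fingertip against the fully squeezed trigger stands over the cap. Pressed straight down
- cover1_c (a point): centre of black zinc latch cover 1 (three or four are there): a block 40 mm (own x) by 26 mm (own y) by 30 mm tall, about 90 g, standing in the carousel tray at the start, no more than two to a compartment; a nudge may slide one within its compartment
- cover2_c (a point): centre of black zinc latch cover 2 (three or four are there): a block 40 mm (own x) by 26 mm (own y) by 30 mm tall, about 90 g, standing in the carousel tray at the start, no more than two to a compartment; a nudge may slide one within its compartment
- cover3_c (a point): centre of black zinc latch cover 3 (three or four are there): a block 40 mm (own x) by 26 mm (own y) by 30 mm tall, about 90 g, standing in the carousel tray at the start, no more than two to a compartment; a nudge may slide one within its compartment
- cover4_c (a point): centre of black zinc latch cover 4 (three or four are there): a block 40 mm (own x) by 26 mm (own y) by 30 mm tall, about 90 g, standing in the carousel tray at the start, no more than two to a compartment; a nudge may slide one within its compartment
- gauge_c (a point): brass striker gauge in the carousel, 48 x 14 x 22 mm, point 6 mm above its underside; stays in the carousel
- lockknob_c (a point): chromed lock knob in the carousel, 22 mm diameter, 25 mm tall, point half-way up; stays in the carousel
- retainer_c (a point): blue plastic seal retainer in the carousel, U-shaped 50 x 25 x 12 mm, point half-way up; stays in the carousel
- wrench: steel wrench lying on the bench, origin under its middle, bystander on the bench, leave alone
- screwdriver: screwdriver lying on the bench, origin under its middle, bystander on the bench, leave alone
- can: can 56 mm diameter, 90 mm tall, origin at its underside, bystander on the bench, leave alone
- bin: open yellow bin 120 x 90 x 50 mm, origin at its underside, bystander on the bench, leave alone
Mind the look-alikes: they are no part of the job. What is shaped like the part that bears cover1_c but green or orange is not meant.

How it is judged:
On the way, in this order (a step that is already met when the one before it is completed fails the run):
1. the drawer is pulled out (value of joint drawer above 0.08 m), for 0.2 s.
2. every latch cover lies inside the drawer (x of cover1_c in the frame of drawer_in between -0.075 and 0.075 m and y of cover1_c in the frame of drawer_in between -0.115 and 0.115 m and z of cover1_c in the frame of drawer_in between 0 and 0.032 m and linear speed of each of cover1, cover2, cover3, cover4 below 0.03 m/s and x of cover2_c in the frame of drawer_in between -0.075 and 0.075 m and y of cover2_c in the frame of drawer_in between -0.115 and 0.115 m and z of cover2_c in the frame of drawer_in between 0 and 0.032 m and x of cover3_c in the frame of drawer_in between -0.075 and 0.075 m and y of cover3_c in the frame of drawer_in between -0.115 and 0.115 m and z of cover3_c in the frame of drawer_in between 0 and 0.032 m and x of cover4_c in the frame of drawer_in between -0.075 and 0.075 m and y of cover4_c in the frame of drawer_in between -0.115 and 0.115 m and z of cover4_c in the frame of drawer_in between 0 and 0.032 m), for 0.2 s.
3. the drawer is pushed home (all of step 2 and value of joint drawer below 0.008 m), for 0.2 s.
4. the lock-on button is pressed in while the trigger is squeezed (value of joint trigger above 0.01 m and value of joint lock_button above 0.007 m), for 0.1 s.
5. the trigger is eased and held on by the lock (value of joint trigger between 0.005 and 0.0097 m and value of joint lock_button above 0.006 m), for 0.2 s.
At the end, for the whole second after the job is handed in: every latch cover present lies at rest on the drawer floor inside its walls (centre under 32 mm above the floor), drawer home to within 8 mm, trigger resting on the lock (5 to 9.7 mm squeezed) with the red button over 6 mm down, gauge, lock knob and retainer still in the carousel (all of step 3 and all of step 5 and horizontal distance between each of gauge_c, lockknob_c, retainer_c and carousel_knob below 0.145 m and height (world z) of each of gauge_c, lockknob_c, retainer_c below 0.06 m); the robot touches nothing.
It fails at once if the wrench on the bench is knocked more than 40 mm out of place (distance of wrench from where it was at the start of the episode above 0.04 m).
It fails at once if the screwdriver on the bench is knocked more than 40 mm out of place (distance of screwdriver from where it was at the start of the episode above 0.04 m).
It fails at once if the can on the bench is knocked more than 40 mm out of place (distance of can from where it was at the start of the episode above 0.04 m).
It fails at once if the bin on the bench is knocked more than 40 mm out of place (distance of bin from where it was at the start of the episode above 0.04 m).
Of cover1, cover2, cover3, cover4 only 3 to 4 are there at a start; the rules pass over those that are not, and their reading is None.
At some moment in a run one of cover1, cover2, cover3, cover4 may be knocked a few centimetres aside while the robot is not near it.
Once in a run the grip may slacken for a moment while it holds something.
It also fails if it takes over 200 s, if anything falls off the work surface, if the arm or the gripper's body presses on something with over 40 N, if the wrist force passes 120 N, or if a joint passes its speed limit or range.

## Working session

There is one attempt and no reset: what is moved stays moved. The work goes in short steps, Python scripts to look and compute and a shell command to move; the robot and the scene stay as the last step left them, time stands still between calls to the robot, and variables do not carry over. Pictures are saved under pics/ and viewed, and the job is handed in when it is done.

```bash
mkdir -p pics
python3 - <<'E'
from plant import r
import cv2,numpy as np
s=r.get_state()
for k,v in s.items(): print(k,np.round(v,4) if not isinstance(v,dict) else v)
print(r.grip_depth)
for n in ["scene","top","wrist"]:
    im=r.snapshot(n); cv2.imwrite(f"pics/a_{n}.png",im[:,:,::-1])
    c=r.get_calibration(n); print(n,{k:np.round(v,4).tolist() for k,v in c.items()})
E
```

```text
clock 0.0
q [ 1.2518  0.69   -0.1945  1.5664  0.1573  0.9025 -0.2151]
qd [ 0.0002 -0.0017 -0.0017 -0.      0.0012  0.0007  0.0002]
joint_torque [ 6.00000e-04 -5.27556e+01 -1.26690e+00 -1.53428e+01 -5.27000e-02
  6.40000e-03  1.00000e-04]
tool_pos [ 0.2157 -0.5859  0.2379]
eef_rot [ 8.203e-01 -5.720e-01 -8.000e-04 -5.000e-04]
contact_force [-0.2985 -0.1321  0.2559]
moment [ 0.0128 -0.0755 -0.0717]
opening 0.9985
0.0187
scene {'mtx': [[506.2356, 0.0, 320.3574], [0.0, 506.2356, 202.8288], [0.0, 0.0, 1.0]], 'R': [[0.7896, 0.6135, 0.0122], [0.4936, -0.6232, -0.6067], [-0.3646, 0.485, -0.7949]], 't': [-0.3958, -0.1911, 1.7414]}
top {'mtx': [[420.7575, 0.0, 320.3505], [0.0, 420.7575, 199.1848], [0.0, 0.0, 1.0]], 'R': [[0.0134, -0.9999, -0.0081], [-0.9927, -0.0124, -0.1198], [0.1196, 0.0097, -0.9928]], 't': [-0.0043, 0.5301, 1.5853]}
wrist {'mtx': [[287.3969, 0.0, 320.3793], [0.0, 287.3969, 200.0952], [0.0, 0.0, 1.0]], 'R': [[0.3459, -0.9383, -0.0017], [-0.8907, -0.3289, 0.3138], [-0.295, -0.107, -0.9495]], 't': [-0.6237, -0.0454, 0.3907]}
```

View pics/a_scene.png

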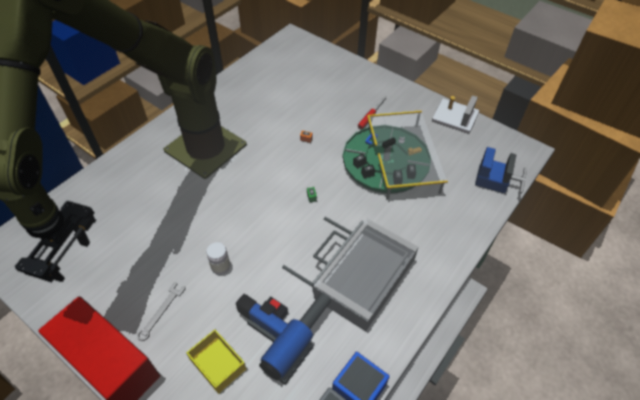

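View pics/a_top.png

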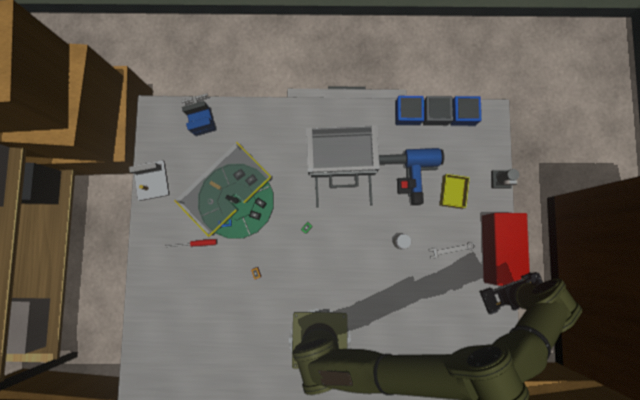

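View pics/a_wrist.png

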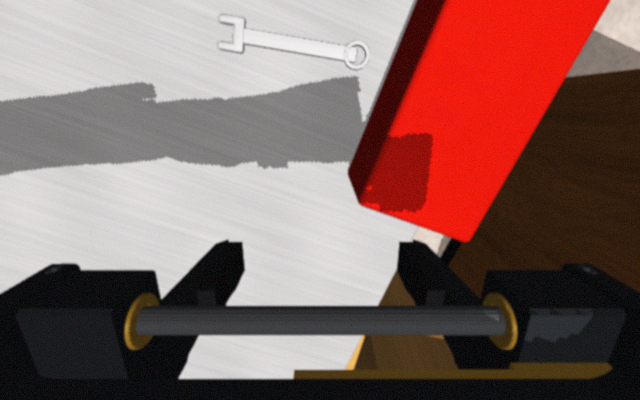

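```bash
cat > h.py <<'E'
from plant import r
import numpy as np, cv2
def p2w(name,uv,z,cal=None):
    c=cal or r.get_calibration(name); M=np.array(c['mtx']);R=np.array(c['R']);t=np.array(c['t'])
    uv=np.atleast_2d(uv).astype(float)
    d=(np.linalg.inv(M)@np.c_[uv,np.ones(len(uv))].T).T@R
    o=-R.T@t
    return o+d*((z-o[2])/d[:,2])[:,None]
def w2p(name,X,cal=None):
    c=cal or r.get_calibration(name); M=np.array(c['mtx']);R=np.array(c['R']);t=np.array(c['t'])
    q=(np.atleast_2d(X)@R.T+t)@M.T
    return q[:,:2]/q[:,2:]
def crop(im,x0,y0,x1,y1,f,fn):
    cv2.imwrite(fn,cv2.resize(im[y0:y1,x0:x1,::-1],None,fx=f,fy=f,interpolation=cv2.INTER_CUBIC))
def shot(name,fn=None):
    im=r.snapshot(name)
    if fn: cv2.imwrite(fn,im[:,:,::-1])
    return im
def st():
    s=r.get_state()
    from scipy.spatial.transform import Rotation as Ro
    A=Ro.from_quat(s['eef_rot']).as_matrix()
    print('t',round(s['clock'],2),'tcp',np.round(s['tool_pos'],4),'xaxis ang',round(np.degrees(np.arctan2(A[1,0],A[0,0])),2),'zt',np.round(A[:,2],3),'F',np.round(s['contact_force'],1),'op',round(s['opening'],3),'q',np.round(s['q'],2))
    return s,A
def go(target,yawdeg=None):
    """print delta in tool axes to reach world TCP target; yaw (deg of tool x axis, mod 180)"""
    s,A=st()
    d=A.T@(np.array(target)-s['tool_pos'])
    print('delta tool',np.round(d,4),'dist',round(np.linalg.norm(d),3))
    if yawdeg is not None:
        cur=np.degrees(np.arctan2(A[1,0],A[0,0]))
        dy=(yawdeg-cur+90)%180-90
        print('world dyaw',round(dy,2),'-> tool yaw units (z down so neg)',round(-dy/360,4),'alt',round(-(dy-np.sign(dy)*180)/360,4))
E
python3 - <<'E'
from h import *
im=cv2.imread('pics/a_top.png')[:,:,::-1]
crop(im,165,130,285,250,5,'pics/b1.png')
crop(im,290,110,480,215,4,'pics/b2.png')
im=cv2.imread('pics/a_scene.png')[:,:,::-1]
crop(im,330,90,460,210,5,'pics/b3.png')
crop(im,230,200,430,380,3.8,'pics/b4.png')
E
```

```text
(no output)
```

View pics/b1.png

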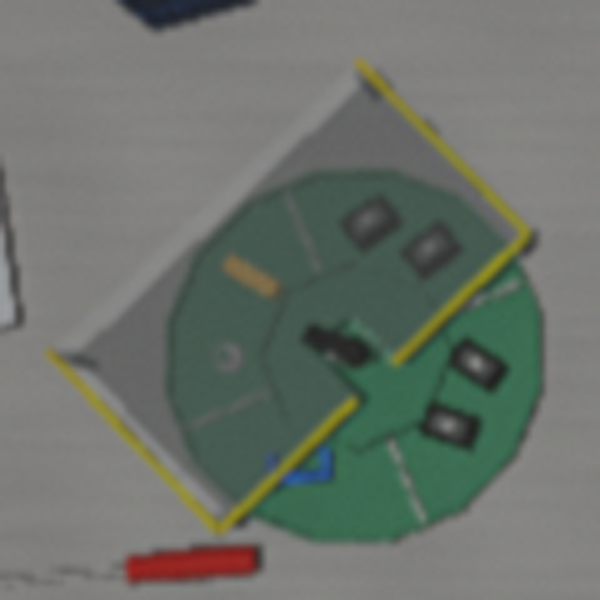

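View pics/b2.png

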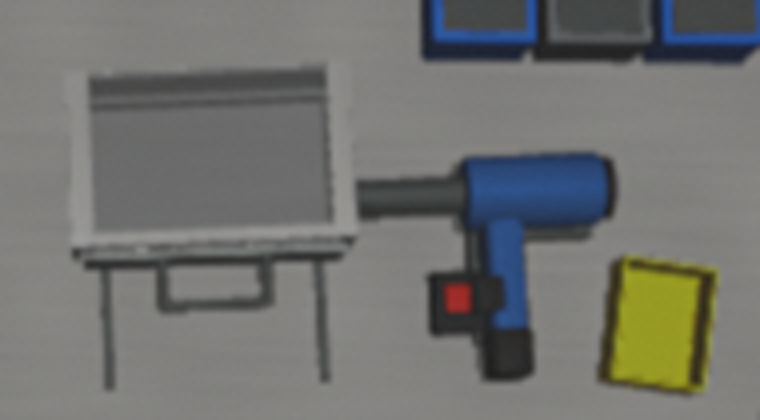

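View pics/b3.png

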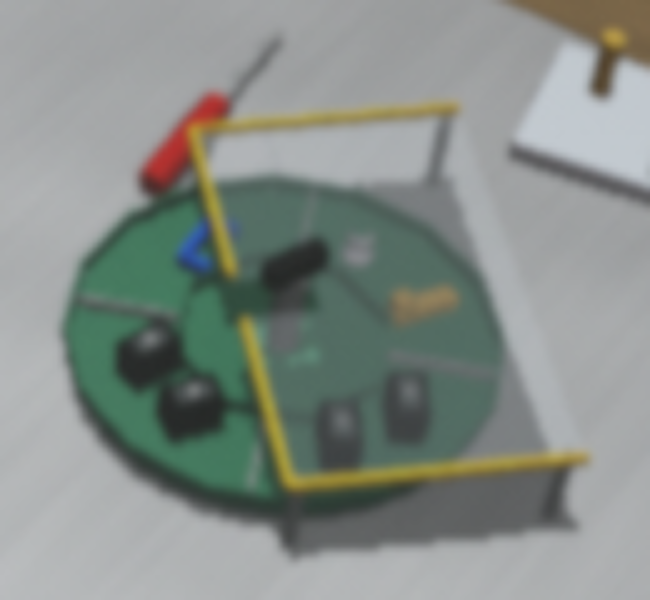

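View pics/b4.png

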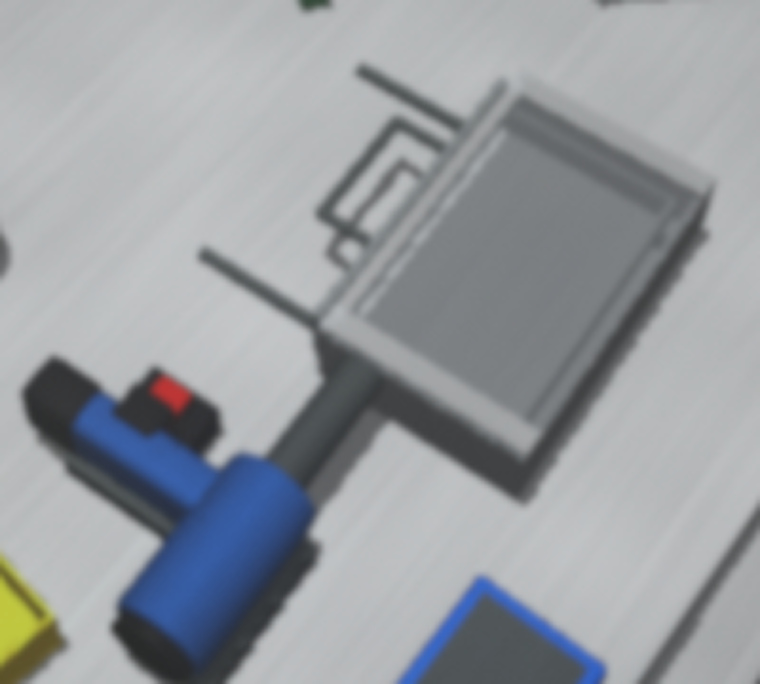

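The top view shows all 4 black covers: crop pixels (478,362) and (450,425) are in the open compartment, (370,222) and (430,250) under the guard. The green (307,228) and orange (256,272) blocks on the bench are look-alikes. The drawer handle is at about (344,184), and the red button at about (404,184).

Run:
```python
from h import *
hz={'carousel_knob':.1,'drawer_handle':.054,'lock_top':.052,'trigger_face':.065,'cover1_c':.048,'station':.073,'carousel_base':.064,'gauge_c':.03,'lockknob_c':.043,'retainer_c':.03,'can':.09,'bin':.05}
for cam in ['top','scene']:
  im=shot(cam)
  for n,z in hz.items():
    for o in r.cut_out(n,cam)[:6]:
        if o['score']<.25: continue
        p=o['pixels']; v,u=np.nonzero(p)
        if len(u)<3: continue
        rc=cv2.minAreaRect(np.c_[u,v].astype(np.float32))
        c=np.array(rc[0])
        box=p2w(cam,cv2.boxPoints(rc),z)[:,:2]
        e=[box[1]-box[0],box[2]-box[1]]; l=[np.linalg.norm(x) for x in e]; k=int(np.argmax(l))
        print(cam,n,round(o['score'],2),'rect',o['rect'],'ctr',np.round(p2w(cam,[u.mean(),v.mean()],z)[0],3),'box',np.round(l,3),'ang',round(np.degrees(np.arctan2(e[k][1],e[k][0]))%180,1))
```

```text
top drawer_handle 0.76 rect [308.6, 167.6, 373.0, 189.0] ctr [ 0.621 -0.086  0.054] box [0.249 0.066] ang 93.7
top trigger_face 0.74 rect [391.6, 235.4, 410.5, 250.6] ctr [ 0.371 -0.302  0.065] box [0.063 0.048] ang 90.8
top cover1_c 0.46 rect [250.4, 268.7, 258.3, 279.3] ctr [0.247 0.238 0.048] box [0.034 0.042] ang 20.3
top cover1_c 0.39 rect [429.2, 244.2, 474.6, 255.9] ctr [ 0.346 -0.492  0.048] box [0.169 0.032] ang 101.1
top station 0.73 rect [305.6, 126.3, 447.7, 208.8] ctr [ 0.681 -0.164  0.073] box [0.525 0.308] ang 91.8
top station 0.3 rect [407.1, 176.9, 417.7, 188.3] ctr [ 0.589 -0.34   0.073] box [0.03  0.034] ang 179.2
top carousel_base 0.82 rect [176.6, 139.5, 271.7, 238.5] ctr [0.56  0.375 0.064] box [0.334 0.204] ang 137.1
top retainer_c 0.74 rect [168.5, 234.4, 215.3, 247.7] ctr [0.356 0.462 0.03 ] box [0.188 0.025] ang 95.9
top can 0.7 rect [393.1, 235.2, 408.9, 250.4] ctr [ 0.372 -0.297  0.09 ] box [0.062 0.051] ang 90.8
top bin 0.9 rect [443.0, 176.6, 469.4, 209.0] ctr [ 0.566 -0.506  0.05 ] box [0.124 0.102] ang 171.8
top bin 0.42 rect [392.8, 233.2, 411.2, 248.
[... 647 characters left out ...]
.7] ctr [ 0.699 -0.204  0.073] box [0.592 0.346] ang 87.0
scene carousel_base 0.96 rect [366.9, 110.5, 448.7, 199.5] ctr [0.574 0.363 0.064] box [0.235 0.396] ang 129.6
scene gauge_c 0.58 rect [208.1, 242.9, 230.3, 276.1] ctr [ 0.363 -0.298  0.03 ] box [0.056 0.109] ang 145.9
scene lockknob_c 0.74 rect [262.1, 302.4, 276.0, 312.3] ctr [ 0.582 -0.331  0.043] box [0.028 0.04 ] ang 3.1
scene retainer_c 0.61 rect [365.0, 134.3, 371.8, 146.5] ctr [0.434 0.355 0.03 ] box [0.021 0.048] ang 124.4
scene can 0.7 rect [207.1, 244.1, 230.7, 275.0] ctr [ 0.395 -0.317  0.09 ] box [0.056 0.098] ang 156.2
scene bin 0.66 rect [188.3, 331.7, 245.7, 389.9] ctr [ 0.578 -0.516  0.05 ] box [0.095 0.137] ang 171.0
```

Run:
```python
from h import *
def b2(u,v): return (290+u/4-.4,110+v/4-.4)
print('handle ends',np.round(p2w('top',[b2(160,305),b2(272,302)],.054),3))
print('rail',np.round(p2w('top',[b2(110,388),b2(325,381)],.01),3))
print('box lid front corners',np.round(p2w('top',[b2(72,242),b2(352,235)],.073),3))
print('button',np.round(p2w('top',[b2(458,297)],.052),3))
def b1(u,v): return (165+u/5-.4,130+v/5-.4)
print('knob',np.round(p2w('top',[b1(338,344)],.101),3))
print('guard corners',np.round(p2w('top',[b1(530,237),b1(222,525),b1(52,353),b1(360,65)],.064),3))
print('covers',np.round(p2w('top',[b1(478,364),b1(450,427),b1(370,222),b1(431,250)],.045),3))
print('drv',np.round(p2w('top',[b1(260,555),b1(125,570)],.02),3))
c=r.get_calibration('wrist'); print('wcam',-np.array(c['R']).T@c['t'], c['R'])
go([.48,-.09,.30],0)
```

```text
handle ends [[ 0.579 -0.032  0.054]
 [ 0.583 -0.139  0.054]]
rail [[ 0.504  0.015  0.01 ]
 [ 0.513 -0.194  0.01 ]]
box lid front corners [[ 0.635  0.052  0.073]
 [ 0.645 -0.212  0.073]]
button [[ 0.59  -0.316  0.052]]
knob [[0.521 0.327 0.101]]
guard corners [[0.609 0.192 0.064]
 [0.388 0.417 0.064]
 [0.516 0.551 0.064]
 [0.741 0.326 0.064]]
covers [[0.513 0.232 0.045]
 [0.465 0.251 0.045]
 [0.622 0.318 0.045]
 [0.601 0.27  0.045]]
drv [[0.367 0.398 0.02 ]
 [0.354 0.502 0.02 ]]
wcam [ 0.29062859 -0.5585675   0.38476164] [[ 3.45839738e-01 -9.38293564e-01 -2.51159568e-04]
 [-8.90901640e-01 -3.28455817e-01  3.13705345e-01]
 [-2.94430201e-01 -1.08268016e-01 -9.49520349e-01]]
t 1.45 tcp [ 0.216  -0.5865  0.2387] xaxis ang -69.78 zt [ 0. -0. -1.] F [ 0.8  0.4 -0.7] op 1.001 q [ 1.25  0.69 -0.19  1.57  0.16  0.9  -0.22]
delta tool [-0.3747 -0.4193 -0.0613] dist 0.566
world dyaw 69.78 -> tool yaw units (z down so neg) -0.1938 alt 0.3062
```

```bash
python3 -m jog '[[-0.0268,-0.03,-0.0044,0,0],[-0.0268,-0.03,-0.0044,0,0],[-0.0268,-0.03,-0.0044,0,0],[-0.0268,-0.03,-0.0044,0,0],[-0.0268,-0.03,-0.0044,0,0],[-0.0268,-0.03,-0.0044,0,0],[-0.0268,-0.03,-0.0044,0,0],[-0.0268,-0.03,-0.0044,0,0],[-0.0268,-0.03,-0.0044,0,0],[-0.0268,-0.03,-0.0044,0,0],[-0.0268,-0.03,-0.0044,0,0],[-0.0268,-0.03,-0.0044,0,0],[-0.0268,-0.03,-0.0044,0,0],[-0.0268,-0.03,-0.0044,0,0]]' 20
python3 -m jog '[[0,0,0,-0.02,0],[0,0,0,-0.02,0],[0,0,0,-0.02,0],[0,0,0,-0.02,0],[0,0,0,-0.02,0],[0,0,0,-0.02,0],[0,0,0,-0.02,0],[0,0,0,-0.02,0],[0,0,0,-0.02,0],[0,0,0,-0.02,0],[0,0,0,0,0]]'
python3 - <<'E'
from h import *
st(); shot('wrist','pics/c1.png')
E
```

```text
clock: 2.85
tool_pos: [0.4811, -0.0878, 0.3007]
eef_rot: [0.82, -0.572, 0.0, -0.0]
contact_force: [0.3, -0.5, 0.2]
opening: 1.003
clock: 3.95
tool_pos: [0.4804, -0.0895, 0.3003]
eef_rot: [1.0, 0.019, 0.0, -0.0]
contact_force: [0.2, 0.8, 0.1]
opening: 0.998
t 3.95 tcp [ 0.4804 -0.0895  0.3003] xaxis ang 2.22 zt [ 0.  0. -1.] F [0.2 0.8 0.1] op 0.998 q [ 0.46  0.47 -0.56  1.87  0.32  0.89 -0.21]
```

View pics/c1.png

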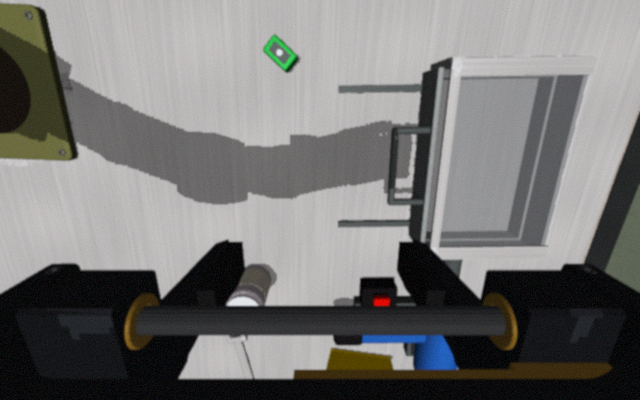

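Wrist view: the handle bar runs from about (393,130) to (390,202), the red button is at (381,302), and the rails lie to either side.

Run:
```python
from h import *
im=cv2.imread('pics/c1.png')[:,:,::-1]
crop(im,320,40,600,350,2.5,'pics/c1z.png')
w=p2w('wrist',[(394,130),(390,201)],.054); print('handle',np.round(w,4),w.mean(0))
print('button',np.round(p2w('wrist',[(381,302)],.052),4))
go([w.mean(0)[0],w.mean(0)[1],.12],2.2)
```

```text
handle [[ 0.5745 -0.0357  0.054 ]
 [ 0.5803 -0.1351  0.054 ]] [ 0.57739893 -0.08543551  0.054     ]
button [[ 0.5856 -0.3099  0.052 ]]
t 4.0 tcp [ 0.4805 -0.0894  0.3004] xaxis ang 2.05 zt [ 0.  0. -1.] F [0.1 0.7 0.2] op 0.995 q [ 0.46  0.47 -0.56  1.87  0.31  0.89 -0.22]
delta tool [ 0.0969 -0.0005  0.1804] dist 0.205
world dyaw 0.15 -> tool yaw units (z down so neg) -0.0004 alt 0.4996
```

View pics/c1z.png

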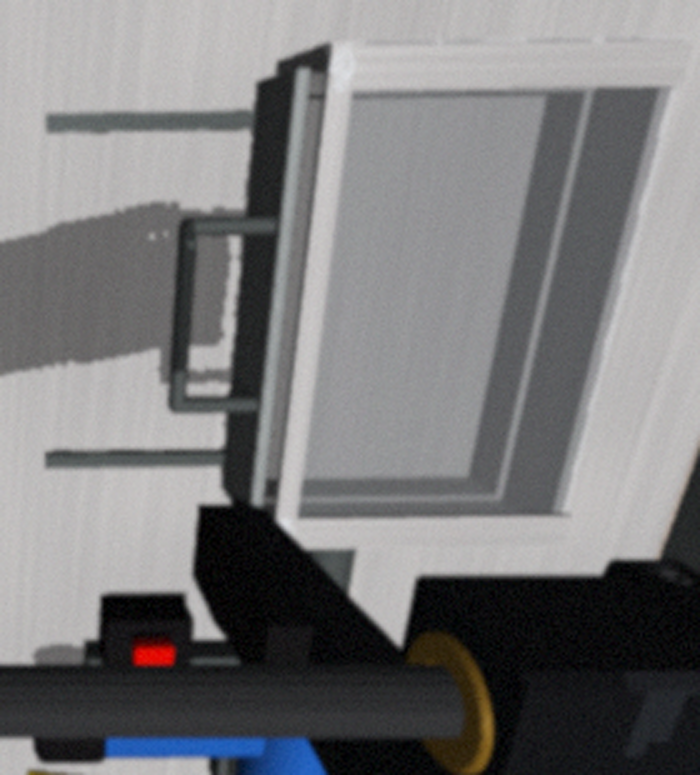

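```bash
python3 -m jog '[[0.0195,0,0.036,0,0.6],[0.0195,0,0.036,0,0.6],[0.0195,0,0.036,0,0.6],[0.0195,0,0.036,0,0.6],[0.0195,0,0.036,0,0.6],[0,0,0,0,0.6],[0,0,0,0,0.6]]' 30
python3 - <<'E'
from h import *
s,A=st(); im=shot('wrist','pics/c2.png')
go([.578,-.086,.036],2.2)
E
```

```text
clock: 4.7
tool_pos: [0.5774, -0.0853, 0.1201]
eef_rot: [1.0, 0.019, -0.001, 0.0]
contact_force: [0.3, -0.8, 0.5]
opening: 0.409
t 4.7 tcp [ 0.5774 -0.0853  0.1201] xaxis ang 2.14 zt [-0.002 -0.    -1.   ] F [ 0.3 -0.8  0.5] op 0.409 q [ 0.3   0.82 -0.41  1.78  0.51  0.64 -0.37]
t 4.75 tcp [ 0.5778 -0.0855  0.1214] xaxis ang 2.15 zt [ 0.001 -0.    -1.   ] F [-0.5  0.3  0.2] op 0.4 q [ 0.3   0.82 -0.41  1.78  0.51  0.64 -0.37]
delta tool [0.0002 0.0005 0.0854] dist 0.085
world dyaw 0.05 -> tool yaw units (z down so neg) -0.0001 alt 0.4999
```

View pics/c2.png

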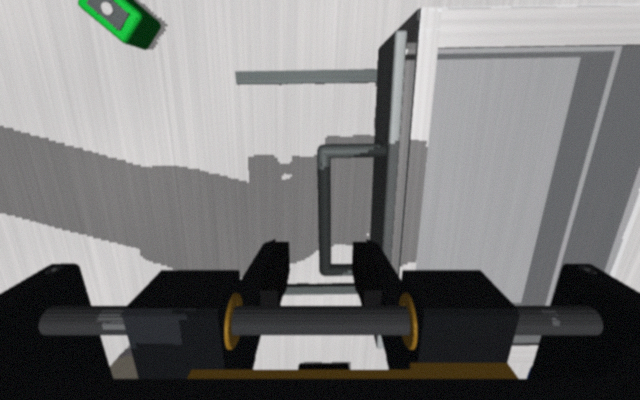

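The bar at column about 325 sits between the fingers, so I'm descending, gripping and pulling.

```bash
python3 -m jog '[[0,0,0.025,0,0.6],[0,0,0.025,0,0.6],[0,0,0.02,0,0.6],[0,0,0.015,0,0.6],[0,0,0,0,1],[0,0,0,0,1],[0,0,0,0,1],[0,0,0,0,1]]' 30
python3 -m jog '[[-0.005,0,0,0,1],[-0.01,0,0,0,1],[-0.01,0,0,0,1],[-0.015,0,0,0,1],[-0.015,0,0,0,1],[-0.015,0,0,0,1],[-0.015,0,0,0,1],[-0.015,0,0,0,1],[-0.015,0,0,0,1],[-0.01,0,0,0,1],[-0.006,0,0,0,1],[0,0,0,0,1],[0,0,0,0,1]]'
```

```text
clock: 5.55
tool_pos: [0.5793, -0.0856, 0.0367]
eef_rot: [1.0, 0.019, 0.002, 0.0]
contact_force: [0.7, -0.2, 3.6]
opening: 0.095
clock: 6.85
tool_pos: [0.4497, -0.0923, 0.0366]
eef_rot: [1.0, 0.018, 0.003, 0.001]
contact_force: [4.4, -4.8, 7.6]
opening: 0.094
```

```bash
python3 -m jog '[[0,0,0,0,0.6],[0,0,0,0,0.6],[0,0,0,0,0.6],[0,0,-0.03,0,0.6],[0,0,-0.05,0,0.6],[0,0,-0.05,0,0],[0,0,-0.05,0,0],[0,0,-0.04,0,0],[0,0,-0.04,0,0],[0,0,0,0,0]]'
python3 - <<'E'
from h import *
st(); shot('wrist','pics/d1.png')
im=shot('top'); crop(im,165,90,485,290,2.5,'pics/d2.png')
go([.46,.25,.32],2)
E
```

```text
clock: 7.85
tool_pos: [0.4492, -0.0902, 0.2994]
eef_rot: [1.0, 0.019, 0.004, 0.001]
contact_force: [0.8, 0.5, -1.3]
opening: 0.825
t 7.85 tcp [ 0.4492 -0.0902  0.2994] xaxis ang 2.2 zt [ 0.009 -0.001 -1.   ] F [ 0.8  0.5 -1.3] op 0.825 q [ 0.53  0.43 -0.63  1.96  0.34  0.85 -0.24]
t 7.95 tcp [ 0.4465 -0.0908  0.2953] xaxis ang 2.2 zt [ 0.    -0.001 -1.   ] F [-0.4  0.3 -0.6] op 0.917 q [ 0.53  0.44 -0.63  1.96  0.34  0.84 -0.25]
delta tool [ 0.0266 -0.34   -0.0249] dist 0.342
world dyaw -0.2 -> tool yaw units (z down so neg) 0.0006 alt -0.4994
```

View pics/d1.png

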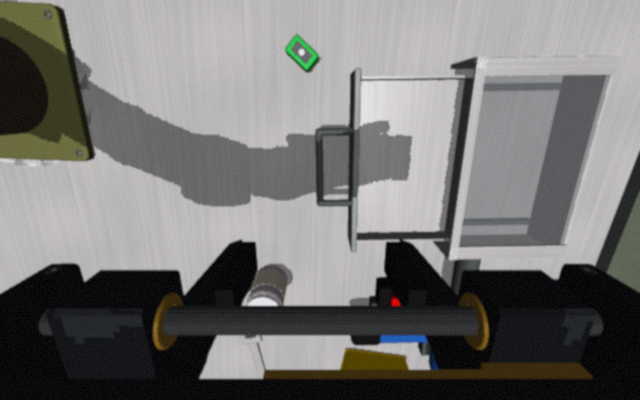

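View pics/d2.png

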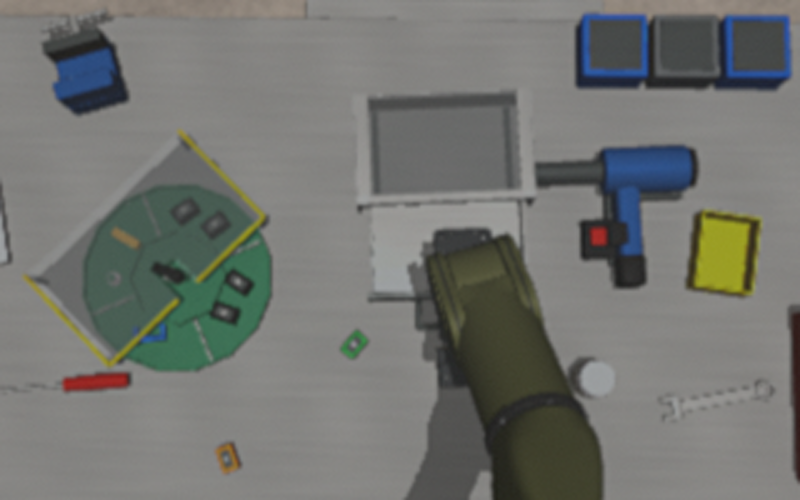

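```bash
python3 -m jog '[[0.0026,-0.033,0,0,0],[0.0026,-0.033,0,0,0],[0.0026,-0.033,0,0,0],[0.0026,-0.033,0,0,0],[0.0026,-0.033,0,0,0],[0.0026,-0.033,0,0,0],[0.0026,-0.033,0,0,0],[0.0026,-0.033,0,0,0],[0.0026,-0.033,0,0,0],[0.0026,-0.033,0,0,0],[0,0,0,0.019,0],[0,0,0,0.019,0],[0,0,0,0.019,0],[0,0,0,0.019,0],[0,0,0,0.019,0],[0,0,0,0.019,0],[0,0,0,0.019,0],[0,0,0,0,0]]'
python3 - <<'E'
from h import *
st(); im=shot('wrist','pics/e1.png')
for n in ['cover1_c','carousel_knob']:
    for o in r.cut_out(n,'wrist'):
        if o['score']<.2: continue
        v,u=np.nonzero(o['pixels'])
        rc=cv2.minAreaRect(np.c_[u,v].astype(np.float32)); print(n,round(o['score'],2),o['rect'],np.round(rc[0],1),np.round(rc[1],1),round(rc[2],1))
E
```

```text
clock: 9.75
tool_pos: [0.4589, 0.2394, 0.2931]
eef_rot: [0.922, -0.388, -0.001, 0.002]
contact_force: [0.0, 0.1, 0.5]
opening: 1.0
t 9.75 tcp [0.4589 0.2394 0.2931] xaxis ang -45.65 zt [-0.004 -0.003 -1.   ] F [0.  0.1 0.5] op 1.0 q [-0.34  0.49 -0.36  1.81  0.22  0.89 -1.6 ]
cover1_c 0.95 [304.3, 138.1, 331.6, 172.5] [317.1 154.7] [30.  19.2] 63.4
cover1_c 0.87 [373.5, 243.2, 398.8, 268.0] [384.1 255.2] [21.8 27.7] 86.6
cover1_c 0.62 [424.3, 172.5, 595.5, 291.7] [508.  249.9] [140.8 108.6] 47.0
cover1_c 0.53 [227.2, 234.9, 241.4, 243.2] [232.1 239.4] [14.2  5.1] 18.4
carousel_knob 0.98 [203.0, 55.0, 409.9, 189.1] [299.  128.6] [182.2 127.3] 27.2
carousel_knob 0.24 [336.6, 125.7, 366.0, 157.2] [351.  140.2] [31. 20.] 78.7
```

View pics/e1.png

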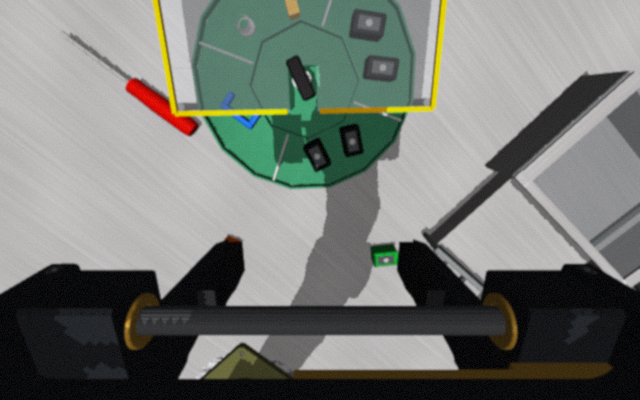

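The wrist view shows black covers at (317,154) and (351,140) in the open, and at (369,22) and (381,68) under the guard. The green block at (384,256) is a look-alike, which I'll ignore. Next is an enlarged check and measuring the top faces.

```bash
cat >> h.py <<'E'
def covers(im,cam='wrist',zt=.048,roi=None,th=45,cal=None,amin=60):
    """dark blobs -> list"""
    m=(im.max(2)<th).astype(np.uint8)
    if roi: 
        mm=np.zeros_like(m); x0,y0,x1,y1=roi; mm[y0:y1,x0:x1]=1; m*=mm
    m=cv2.morphologyEx(m,cv2.MORPH_CLOSE,np.ones((3,3)))
    cs,_=cv2.findContours(m,cv2.RETR_EXTERNAL,cv2.CHAIN_APPROX_NONE)
    for c in cs:
        if cv2.contourArea(c)<amin: continue
        rc=cv2.minAreaRect(c); b=p2w(cam,cv2.boxPoints(rc),zt,cal)[:,:2]
        e=[b[1]-b[0],b[2]-b[1]]; l=[np.linalg.norm(x) for x in e]; k=int(np.argmax(l))
        print('px',np.round(rc[0],1),'w',np.round(b.mean(0),4),'size',np.round(l,3),'long ang',round(np.degrees(np.arctan2(e[k][1],e[k][0]))%180,1))
E
python3 - <<'E'
from h import *
im=cv2.imread('pics/e1.png')[:,:,::-1]
crop(im,190,0,430,200,3.3,'pics/e1z.png')
covers(im,roi=(200,0,420,190))
w=p2w('wrist',[(294,62),(308,95)],.101);print('knob ends',w,w.mean(0))
covers(im,roi=(280,40,320,110),zt=.101)
E
```

```text
px [316.7 154.4] w [0.466  0.2551] size [0.027 0.041] long ang 71.4
px [351. 140.] w [0.5121 0.2358] size [0.026 0.041] long ang 58.4
px [300.6  77.7] w [0.5209 0.3368] size [0.017 0.05 ] long ang 72.4
knob ends [[0.52679684 0.34754149 0.101     ]
 [0.51331038 0.31387455 0.101     ]] [0.52005361 0.33070802 0.101     ]
px [300.6  77.7] w [0.5203 0.3315] size [0.015 0.043] long ang 72.4
```

View pics/e1z.png

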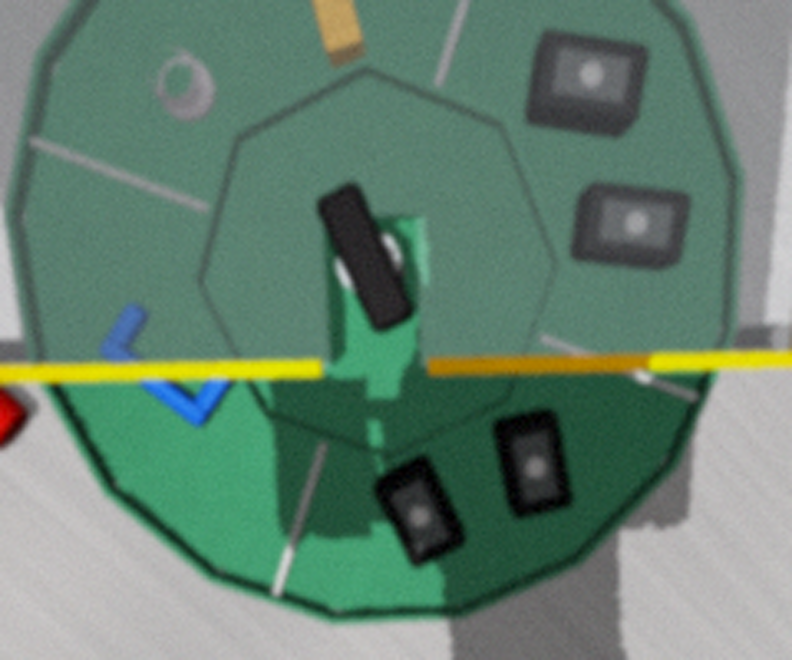

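```bash
python3 -m jog '[[0,0,0,-0.019,0.6],[0,0,0,-0.019,0.6],[0,0,0,-0.019,0.6],[0,0,0,-0.018,0.6],[0,0,0.04,0,0.6],[0,0,0.04,0,0.6],[0,0,0.04,0,0.6],[0,0,0.03,0,0.6],[0,0,0,0,0.6]]' 25
python3 - <<'E'
from h import *
go([.466,.2535,.14],-18.6); im=shot('wrist','pics/e2.png')
covers(im,roi=(200,0,420,240))
E
```

```text
clock: 10.8
tool_pos: [0.4577, 0.2384, 0.1417]
eef_rot: [0.987, -0.161, -0.003, 0.003]
contact_force: [0.2, -0.0, 0.6]
opening: 0.398
t 10.8 tcp [0.4577 0.2384 0.1417] xaxis ang -18.55 zt [-0.007 -0.005 -1.   ] F [ 0.2 -0.   0.6] op 0.398 q [-0.34  0.72 -0.37  1.97  0.47  0.55 -1.37]
delta tool [ 0.003  -0.017   0.0016] dist 0.017
world dyaw -0.05 -> tool yaw units (z down so neg) 0.0001 alt -0.4999
px [364.  222.6] w [0.4876 0.2077] size [0.1   0.012] long ang 166.6
px [380.9 183.9] w [0.5115 0.2375] size [0.042 0.03 ] long ang 56.1
px [324.5 180. ] w [0.4662 0.2564] size [0.024 0.043] long ang 72.6
px [371.3  55.8] w [0.5301 0.3367] size [0.058 0.021] long ang 67.3
```

View pics/e2.png

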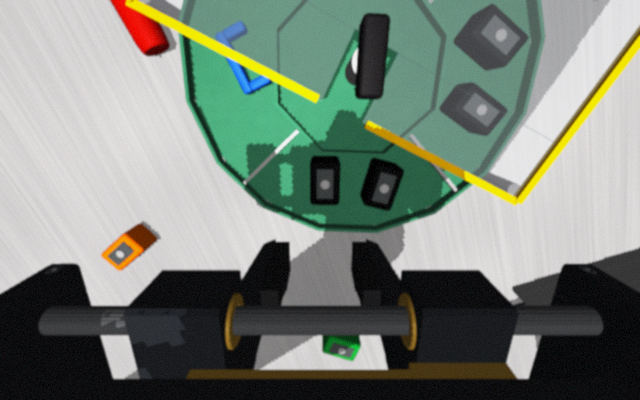

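```bash
python3 -m jog '[[0.003,-0.0165,0,0,0.6],[0,0,0.04,0,0.6],[0,0,0.03,0,0.6],[0,0,0.01,0,0.6],[0,0,0,0,0.6]]' 25
python3 - <<'E'
from h import *
go([.466,.254,.032],-18.6); im=shot('wrist','pics/e3.png')
E
```

```text
clock: 11.35
tool_pos: [0.4685, 0.255, 0.0656]
eef_rot: [0.987, -0.162, -0.0, 0.0]
contact_force: [0.9, -0.6, 0.2]
opening: 0.404
t 11.35 tcp [0.4685 0.255  0.0656] xaxis ang -18.64 zt [-0. -0. -1.] F [ 0.9 -0.6  0.2] op 0.404 q [-0.42  0.86 -0.27  1.96  0.55  0.39 -1.45]
delta tool [-0.002   0.0017  0.0336] dist 0.034
world dyaw 0.04 -> tool yaw units (z down so neg) -0.0001 alt 0.4999
```

View pics/e3.png

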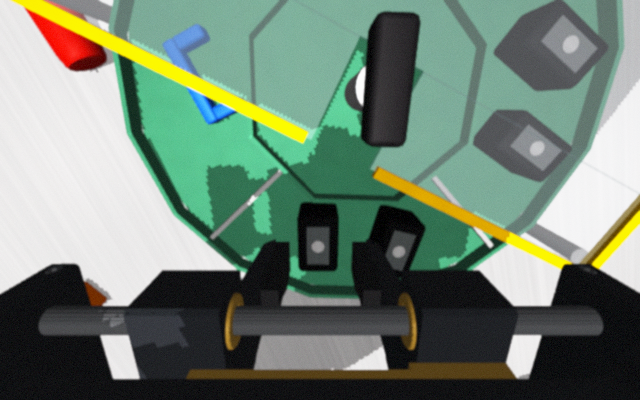

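Run:
```python
from h import *
im=cv2.imread('pics/e3.png')[:,:,::-1]
crop(np.clip(im.astype(float)*1.8,0,255).astype(np.uint8),230,180,470,320,3.3,'pics/e3z.png')
s,A=st()
P=s['tool_pos']
for sx in (.0176,.0351):
  for sy in (-.009,.009):
    X=P+A@np.array([sx,sy,0]); print(sx,sy,(w2p('wrist',X)[0]-[230,180])*3.3)
```

```text
t 11.4 tcp [0.469  0.2553 0.0665] xaxis ang -18.65 zt [ 0.001  0.001 -1.   ] F [ 0.   0.4 -0.4] op 0.402 q [-0.42  0.86 -0.27  1.96  0.55  0.39 -1.45]
0.0176 -0.009 [412.4025948 198.1169677]
0.0176 0.009 [408.51064993 290.87035637]
0.0351 -0.009 [515.41851476 198.16693632]
0.0351 0.009 [508.04201483 290.92207505]
```

View pics/e3z.png

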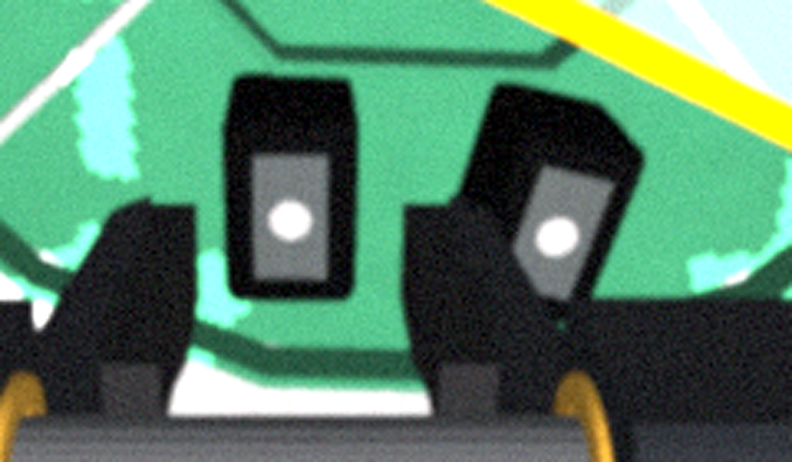

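Run:
```python
from h import *
f=lambda a:np.array(a)/3.3+[230,180]
w=p2w('wrist',[f((290,220)),f((557,237))],.048); print('A,B dots',np.round(w,4))
l=p2w('wrist',[f((253,154)),f((253,280)),f((328,154)),f((328,280)),f((545,166)),f((613,182)),f((512,243))],.048)
def an(a,b): d=b-a; return np.degrees(np.arctan2(d[1],d[0]))%180, np.linalg.norm(d)
print('A label',an(l[0],l[1]),an(l[0],l[2]),l[:4].mean(0)); print('B label',an(l[4],l[5]),an(l[4],l[6]))
s,A=st()
for q in w: print(A.T@(q-s['tool_pos']))
```

```text
A,B dots [[0.4643 0.252  0.048 ]
 [0.5122 0.2319 0.048 ]]
A label (np.float64(70.51416433820575), np.float64(0.026981575726688474)) (np.float64(161.35652677690788), np.float64(0.014126285746225998)) [0.46448174 0.25223846 0.048     ]
B label (np.float64(147.25206569767923), np.float64(0.013622181882949922)) (np.float64(54.04497646575565), np.float64(0.017109050958663604))
t 11.4 tcp [0.469  0.2553 0.0665] xaxis ang -18.65 zt [ 0.001  0.001 -1.   ] F [ 0.   0.4 -0.4] op 0.402 q [-0.42  0.86 -0.27  1.96  0.55  0.39 -1.45]
[-0.00338945  0.00473403  0.0184418 ]
[0.04843603 0.00839985 0.0184852 ]
```

Black cover A is gripped first; its top dot gives (0.464,0.252), about 3 mm left of finger centre. There is enough room beside cover B with a 32 mm opening.

```bash
python3 -m jog '[[-0.0035,0.002,0,0,0.63],[0,0,0,0,0.63],[0,0,0.01,0,0.63],[0,0,0.008,0,0.63],[0,0,0.008,0,0.63],[0,0,0.006,0,0.63],[0,0,0,0,0.63]]' 25
python3 -m jog '[[0,0,0,0,1],[0,0,0,0,1],[0,0,0,0,1],[0,0,0,0,1]]' 25
python3 - <<'E'
from h import *
st(); im=shot('wrist','pics/e4.png'); crop(im,200,100,520,340,2.5,'pics/e4z.png')
E
```

```text
clock: 12.1
tool_pos: [0.4638, 0.2537, 0.0321]
eef_rot: [0.987, -0.162, -0.001, 0.001]
contact_force: [1.5, 0.7, 0.5]
opening: 0.369
clock: 12.5
tool_pos: [0.4644, 0.2541, 0.0335]
eef_rot: [0.987, -0.162, 0.0, -0.0]
contact_force: [0.7, 0.7, -0.9]
opening: 0.29
t 12.5 tcp [0.4644 0.2541 0.0335] xaxis ang -18.67 zt [ 0.  0. -1.] F [ 0.7  0.7 -0.9] op 0.29 q [-0.46  0.91 -0.21  1.98  0.59  0.31 -1.48]
```

View pics/e4z.png

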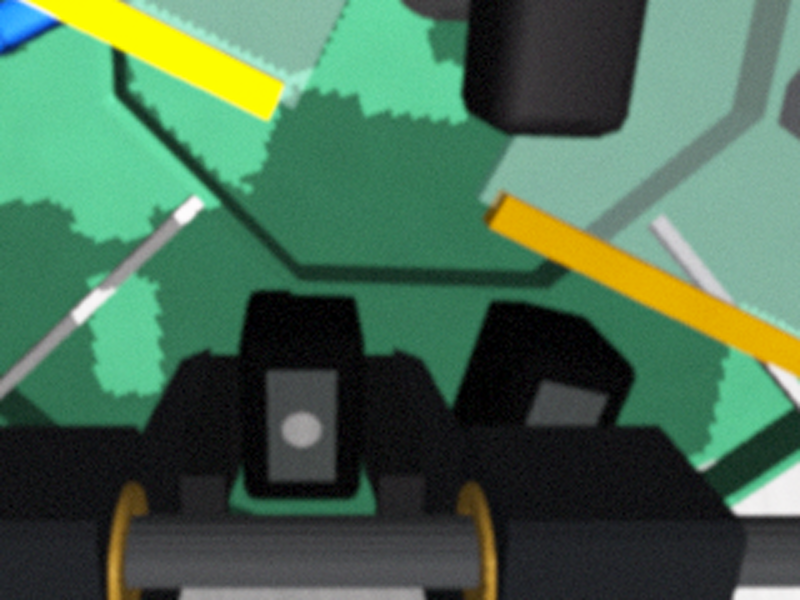

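```bash
python3 -m jog '[[0,0,-0.02,0,1],[0,0,-0.035,0,1],[0,0,-0.04,0,1],[0,0,-0.03,0,1],[0.0179,0.0306,0,0,1],[0.0179,0.0306,0,0,1],[0.0179,0.0306,0,0,1],[0.0179,0.0306,0,0,1],[0.0179,0.0306,0,0,1],[0.0179,0.0306,0,0,1],[0.0179,0.0306,0,0,1],[0.0179,0.0306,0,0,1],[0.0179,0.0306,0,0,1],[0.0179,0.0306,0,0,1],[0.0179,0.0306,0,0,1],[0.0179,0.0306,0,0,1],[0,0,0,-0.0193,1],[0,0,0,-0.0193,1],[0,0,0,-0.0193,1],[0,0,0,0,1]]' 35
python3 - <<'E'
from h import *
go([.5505,-.163,.0325],2.2); im=shot('wrist','pics/f1.png')
E
```

```text
clock: 14.55
tool_pos: [0.5499, -0.1629, 0.1581]
eef_rot: [1.0, 0.019, -0.0, -0.0]
contact_force: [-0.1, 0.4, -0.9]
opening: 0.292
t 14.55 tcp [ 0.5499 -0.1629  0.1581] xaxis ang 2.17 zt [-0.001  0.    -1.   ] F [-0.1  0.4 -0.9] op 0.292 q [ 0.55  0.79 -0.6   1.79  0.62  0.76 -0.34]
delta tool [0.0007 0.0002 0.1256] dist 0.126
world dyaw 0.03 -> tool yaw units (z down so neg) -0.0001 alt 0.4999
```

View pics/f1.png

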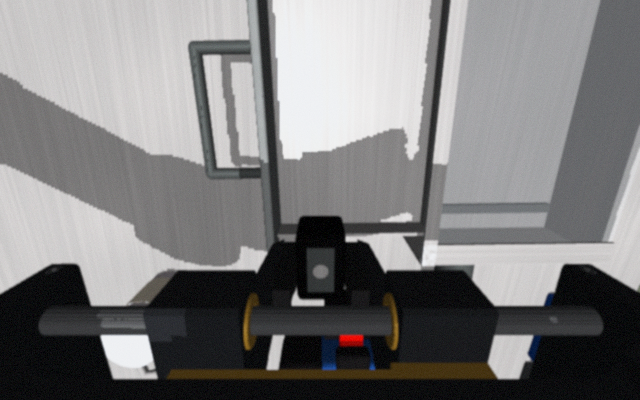

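Run:
```python
from h import *
print(p2w('wrist',[(195,46),(212,173)],.054)); print('side',p2w('wrist',[(300,230),(400,230)],.044)); print('panel top inner',p2w('wrist',[(272,180),(266,100)],.064)); print('lid edge',p2w('wrist',[(436,180)],.073))
```

```text
[[ 0.445853   -0.04102206  0.054     ]
 [ 0.45076689 -0.14197875  0.054     ]]
side [[ 0.52910248 -0.1989602   0.044     ]
 [ 0.6277379  -0.19541604  0.044     ]]
panel top inner [[ 0.50564196 -0.14388837  0.064     ]
 [ 0.50201892 -0.07896706  0.064     ]]
lid edge [[ 0.64280747 -0.13669698  0.073     ]]
```

```bash
python3 -m jog '[[0,0,0.035,0,1],[0,0,0.035,0,1],[0,0,0.03,0,1],[0,0,0.015,0,1],[0,0,0.006,0,1],[0,0,0.004,0,1],[0,0,0,0,1],[0,0,0,0,0.6],[0,0,0,0,0.6],[0,0,0,0,0.6],[0,0,-0.02,0,0.6],[0,0,-0.04,0,0.6],[0,0,-0.04,0,0.6],[0,0,-0.03,0,0.6],[0,0,0,0,0.6]]'
python3 - <<'E'
from h import *
st(); im=shot('wrist','pics/f2.png')
im=shot('top'); crop(im,165,90,485,290,2.5,'pics/f3.png')
E
```

```text
clock: 16.1
tool_pos: [0.5532, -0.1626, 0.1678]
eef_rot: [1.0, 0.019, 0.004, 0.001]
contact_force: [0.6, 0.2, -0.5]
opening: 0.401
t 16.1 tcp [ 0.5532 -0.1626  0.1678] xaxis ang 2.15 zt [ 0.009 -0.001 -1.   ] F [ 0.6  0.2 -0.5] op 0.401 q [ 0.56  0.78 -0.61  1.78  0.61  0.78 -0.33]
```

View pics/f2.png

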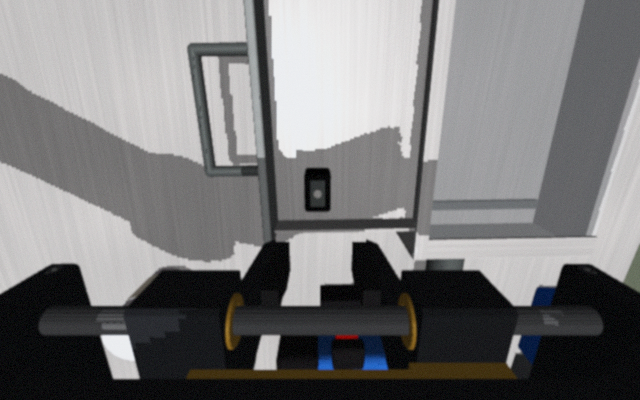

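View pics/f3.png

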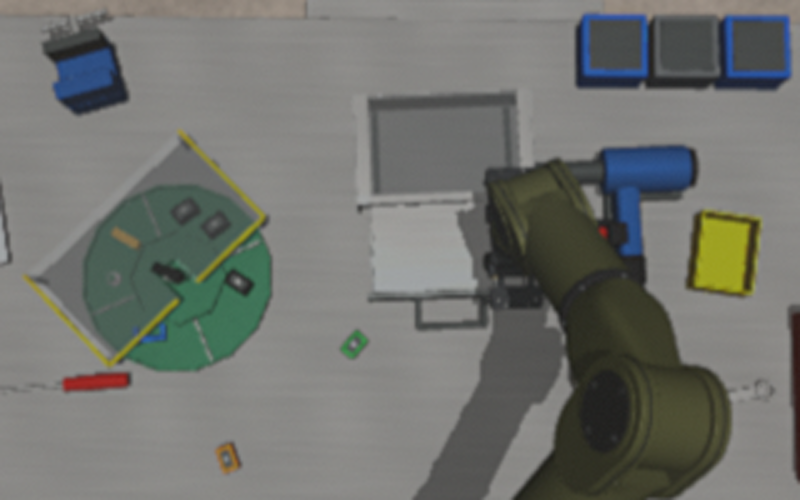

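```bash
python3 -m jog '[[-0.0022,-0.033,0,0,0.5],[-0.0022,-0.033,0,0,0.5],[-0.0022,-0.033,0,0,0.5],[-0.0022,-0.033,0,0,0.5],[-0.0022,-0.033,0,0,0.5],[-0.0022,-0.033,0,0,0.5],[-0.0022,-0.033,0,0,0.5],[-0.0022,-0.033,0,0,0.5],[-0.0022,-0.033,0,0,0.5],[-0.0022,-0.033,0,0,0.5],[-0.0022,-0.033,0,0,0.5],[-0.0022,-0.033,0,0,0.5],[0,0,0,0.0168,0.5],[0,0,0,0.0168,0.5],[0,0,0,0.0168,0.5],[0,0,0,0.0168,0.5],[0,0,0,0.0168,0.5],[0,0,0,0.0168,0.5],[0,0,0.05,0,0.5],[0,0,0,0,0.5]]'
python3 - <<'E'
from h import *
go([.512,.232,.034],-34); im=shot('wrist','pics/g1.png'); crop(im,200,60,520,300,2.5,'pics/g1z.png')
E
```

```text
clock: 18.2
tool_pos: [0.5046, 0.2292, 0.1073]
eef_rot: [0.956, -0.293, -0.004, 0.005]
contact_force: [-2.0, -1.1, -0.5]
opening: 0.501
t 18.2 tcp [0.5046 0.2292 0.1073] xaxis ang -34.06 zt [-0.011 -0.008 -1.   ] F [-2.  -1.1 -0.5] op 0.501 q [-0.33  0.81 -0.31  1.87  0.44  0.55 -1.53]
delta tool [ 0.005  -0.0074  0.0732] dist 0.074
world dyaw 0.06 -> tool yaw units (z down so neg) -0.0002 alt 0.4998
```

View pics/g1z.png

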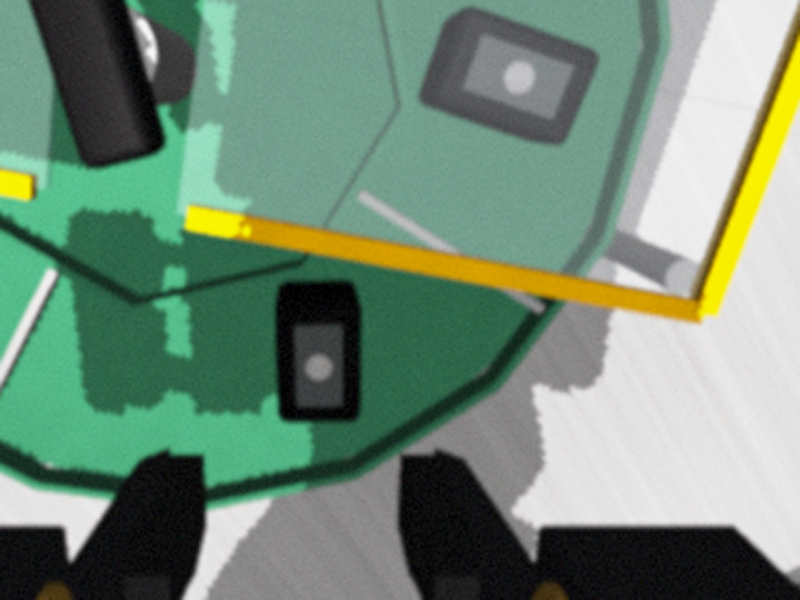

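Run:
```python
from h import *
w=p2w('wrist',[(319/2.5+200,367/2.5+60)],.048)[0]; print(w); go([w[0],w[1],.034],-34)
```

```text
[0.51227805 0.23277492 0.048     ]
t 18.25 tcp [0.5059 0.2301 0.11  ] xaxis ang -34.06 zt [-0.008 -0.005 -1.   ] F [ 0.1 -0.  -0.5] op 0.497 q [-0.32  0.8  -0.31  1.87  0.44  0.55 -1.53]
delta tool [ 0.004  -0.0064  0.0759] dist 0.076
world dyaw 0.06 -> tool yaw units (z down so neg) -0.0002 alt 0.4998
```

```bash
python3 -m jog '[[0.003,-0.005,0,0,0.5],[0,0,0.03,0,0.5],[0,0,0.01,0,0.5],[0,0,0,0,0.5],[0,0,0,0,0.5]]'
python3 - <<'E'
from h import *
go([.5123,.2328,.034],-34)
E
```

```text
clock: 18.75
tool_pos: [0.5148, 0.2349, 0.0745]
eef_rot: [0.956, -0.293, 0.001, -0.0]
contact_force: [0.3, 0.3, -0.1]
opening: 0.498
t 18.75 tcp [0.5148 0.2349 0.0745] xaxis ang -34.11 zt [ 0.001  0.001 -1.   ] F [ 0.3  0.3 -0.1] op 0.498 q [-0.35  0.86 -0.28  1.86  0.48  0.48 -1.55]
delta tool [-0.001   0.0032  0.0405] dist 0.041
world dyaw 0.11 -> tool yaw units (z down so neg) -0.0003 alt 0.4997
```

Now I'm descending onto cover B, gripping it and carrying it to the drawer slot at (0.5486,-0.113).

```bash
python3 -m jog '[[-0.001,0.002,0.015,0,0.5],[0,0,0.015,0,0.5],[0,0,0.01,0,0.5],[0,0,0,0,0.5],[0,0,0,0,1],[0,0,0,0,1],[0,0,0,0,1],[0,0,0,0,1],[0,0,0,0,1],[0,0,-0.02,0,1],[0,0,-0.035,0,1],[0,0,-0.04,0,1],[0,0,-0.03,0,1],[0,0,0,0,1]]' 35
python3 - <<'E'
from h import *
go([.5486,-.113,.16],2.2)
E
```

```text
clock: 20.15
tool_pos: [0.5144, 0.2349, 0.162]
eef_rot: [0.956, -0.293, 0.003, -0.003]
contact_force: [0.1, 0.9, -2.0]
opening: 0.29
t 20.15 tcp [0.5144 0.2349 0.162 ] xaxis ang -34.13 zt [ 0.006  0.004 -1.   ] F [ 0.1  0.9 -2. ] op 0.29 q [-0.29  0.73 -0.37  1.82  0.41  0.65 -1.49]
delta tool [0.2235 0.2687 0.0009] dist 0.35
world dyaw 36.33 -> tool yaw units (z down so neg) -0.1009 alt 0.3991
```

```bash
python3 -m jog '[[0.0225,0.027,0,0,1],[0.0225,0.027,0,0,1],[0.0225,0.027,0,0,1],[0.0225,0.027,0,0,1],[0.0225,0.027,0,0,1],[0.0225,0.027,0,0,1],[0.0225,0.027,0,0,1],[0.0225,0.027,0,0,1],[0.0225,0.027,0,0,1],[0.0225,0.027,0,0,1],[0,0,0,-0.0168,1],[0,0,0,-0.0168,1],[0,0,0,-0.0168,1],[0,0,0,-0.0168,1],[0,0,0,-0.0168,1],[0,0,0,-0.0168,1],[0,0,0,0,1]]'
python3 - <<'E'
from h import *
go([.5486,-.113,.033],2.2); im=shot('wrist','pics/g2.png')
E
```

```text
clock: 21.85
tool_pos: [0.5461, -0.1163, 0.1568]
eef_rot: [1.0, 0.019, -0.001, -0.0]
contact_force: [-0.3, -0.1, -1.6]
opening: 0.293
t 21.85 tcp [ 0.5461 -0.1163  0.1568] xaxis ang 2.19 zt [-0.003  0.001 -1.   ] F [-0.3 -0.1 -1.6] op 0.293 q [ 0.48  0.78 -0.61  1.83  0.64  0.74 -0.45]
delta tool [ 0.0029 -0.0031  0.1238] dist 0.124
world dyaw 0.01 -> tool yaw units (z down so neg) -0.0 alt 0.5
```

View pics/g2.png

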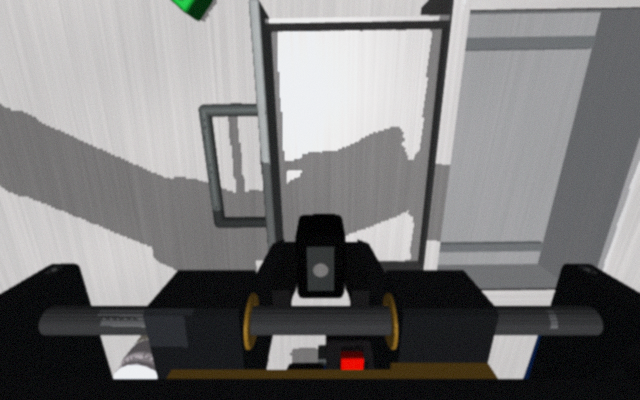

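```bash
python3 -m jog '[[0.002,-0.004,0.035,0,1],[0,0,0.035,0,1],[0,0,0.03,0,1],[0,0,0.013,0,1],[0,0,0.006,0,1],[0,0,0.004,0,1],[0,0,0,0,1],[0,0,0,0,0.6],[0,0,0,0,0.6],[0,0,0,0,0.6],[0,0,-0.02,0,0.6],[0,0,-0.04,0,0.6],[0,0,-0.04,0,0.6],[0,0,-0.04,0,0.6],[0,0,0,0,0.6]]'
python3 - <<'E'
from h import *
st(); im=shot('wrist','pics/g3.png')
go([.5205,.330,.20],72.4)
E
```

```text
clock: 23.4
tool_pos: [0.5524, -0.1118, 0.1807]
eef_rot: [1.0, 0.019, 0.005, 0.0]
contact_force: [1.0, -0.3, -0.4]
opening: 0.4
t 23.4 tcp [ 0.5524 -0.1118  0.1807] xaxis ang 2.15 zt [ 0.01 -0.   -1.  ] F [ 1.  -0.3 -0.4] op 0.4 q [ 0.49  0.75 -0.64  1.81  0.62  0.78 -0.43]
t 23.45 tcp [ 0.5508 -0.1122  0.1782] xaxis ang 2.14 zt [ 0.006 -0.001 -1.   ] F [-0.2 -0.  -0.7] op 0.399 q [ 0.49  0.75 -0.64  1.81  0.62  0.78 -0.43]
delta tool [-0.0136 -0.443  -0.0223] dist 0.444
world dyaw 70.26 -> tool yaw units (z down so neg) -0.1952 alt 0.3048
```

View pics/g3.png

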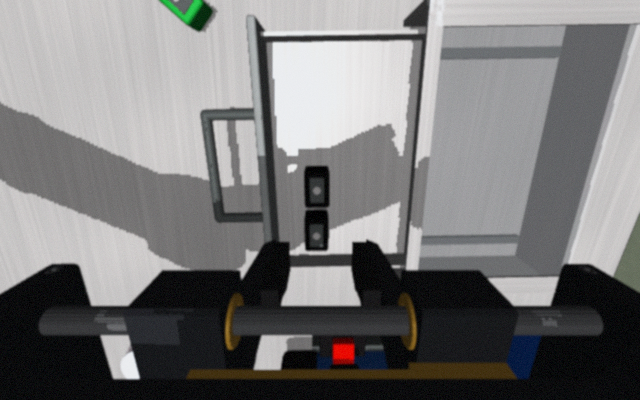

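```bash
python3 -m jog '[[-0.001,-0.034,-0.002,0,0.4],[-0.001,-0.034,-0.002,0,0.4],[-0.001,-0.034,-0.002,0,0.4],[-0.001,-0.034,-0.002,0,0.4],[-0.001,-0.034,-0.002,0,0.4],[-0.001,-0.034,-0.002,0,0.4],[-0.001,-0.034,-0.002,0,0.4],[-0.001,-0.034,-0.002,0,0.4],[-0.001,-0.034,-0.002,0,0.4],[-0.001,-0.034,-0.002,0,0.4],[-0.001,-0.034,-0.002,0,0.4],[-0.001,-0.034,-0.002,0,0.4],[-0.001,-0.034,-0.002,0,0.4],[0,0,0,0,0.4]]'
python3 -m jog '[[0,0,0,-0.0223,0.4],[0,0,0,-0.0223,0.4],[0,0,0,-0.0223,0.4],[0,0,0,-0.0223,0.4],[0,0,0,-0.0223,0.4],[0,0,0,-0.0223,0.4],[0,0,0,-0.0223,0.4],[0,0,0,-0.0223,0.4],[0,0,0,-0.0223,0.4],[0,0,0,-0.0223,0.4],[0,0,0,-0.0223,0.4],[0,0,0,-0.0223,0.4],[0,0,0,-0.0223,0.4],[0,0,0,-0.0223,0.4],[0,0,0,-0.0223,0.4],[0,0,0,-0.0223,0.4],[0,0,0,-0.0223,0.4],[0,0,0,-0.0223,0.4],[0,0,0,-0.0223,0.4],[0,0,0,-0.0223,0.4]]'
python3 - <<'E'
from h import *
go([.5205,.330,.2],72.4+90); im=shot('wrist','pics/h1.png')
go([.5205,.330,.2],72.4+90)
E
```

```text
clock: 24.85
tool_pos: [0.5166, 0.3354, 0.2007]
eef_rot: [1.0, 0.023, -0.001, -0.002]
contact_force: [-0.5, 0.4, 0.2]
opening: 0.599
clock: 26.85
tool_pos: [0.5192, 0.3275, 0.1997]
eef_rot: [0.147, 0.989, -0.001, -0.0]
contact_force: [-0.8, -0.1, -1.2]
opening: 0.602
t 26.85 tcp [0.5192 0.3275 0.1997] xaxis ang 163.05 zt [-0.001 -0.003 -1.   ] F [-0.8 -0.1 -1.2] op 0.602 q [-0.06  1.01 -1.25  1.61  0.99  1.28  1.36]
delta tool [-0.0006  0.0028 -0.0003] dist 0.003
world dyaw -0.65 -> tool yaw units (z down so neg) 0.0018 alt -0.4982
t 26.9 tcp [0.5192 0.3275 0.1995] xaxis ang 163.33 zt [-0.001 -0.003 -1.   ] F [-0.  -0.6 -0.2] op 0.597 q [-0.06  1.01 -1.25  1.61  0.99  1.28  1.37]
delta tool [-0.0006  0.0028 -0.0005] dist 0.003
world dyaw -0.93 -> tool yaw units (z down so neg) 0.0026 alt -0.4974
```

View pics/h1.png

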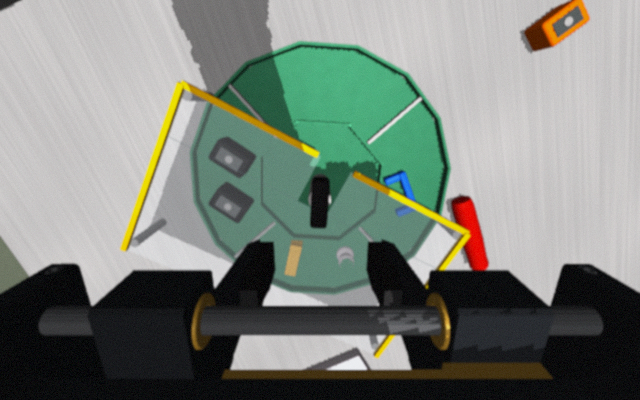

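```bash
python3 -m jog '[[-0.0005,0.0025,0.03,0.0022,0.4],[0,0,0.03,0,0.4],[0,0,0.02,0,0.4],[0,0,0,0,0.5],[0,0,0,0,0.6]]'
python3 - <<'E'
from h import *
go([.5205,.330,.083],72.4+90); im=shot('wrist','pics/h2.png')
E
```

```text
clock: 27.4
tool_pos: [0.5203, 0.3314, 0.1214]
eef_rot: [0.157, 0.988, 0.0, -0.0]
contact_force: [-0.1, -0.1, 0.1]
opening: 0.444
t 27.4 tcp [0.5203 0.3314 0.1214] xaxis ang 161.91 zt [-0.  0. -1.] F [-0.1 -0.1  0.1] op 0.444 q [-0.08  1.1  -1.18  1.66  1.1   1.18  1.27]
delta tool [-0.0006 -0.0012  0.0384] dist 0.038
world dyaw 0.49 -> tool yaw units (z down so neg) -0.0014 alt 0.4986
```

View pics/h2.png

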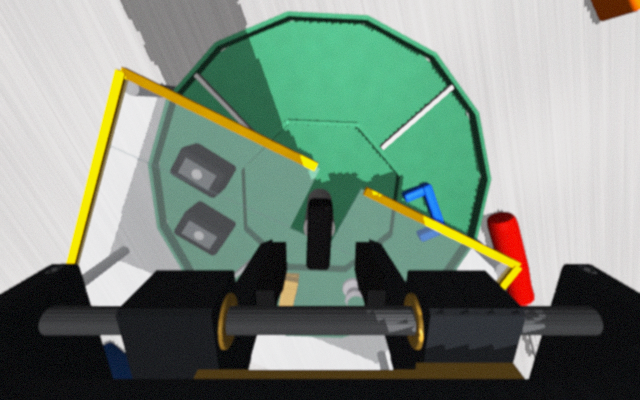

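```bash
python3 -m jog '[[0,-0.001,0.02,0,0.6],[0,0,0.018,0,0.6],[0,0,0,0,0.6],[0,0,0,0,1],[0,0,0,0,1],[0,0,0,0,1],[0,0,0,0,1]]' 20
python3 -m jog '[[0,0,0,0.01,1],[0,0,0,0.0192,1],[0,0,0,0.0192,1],[0,0,0,0.0192,1],[0,0,0,0.0192,1],[0,0,0,0.0192,1],[0,0,0,0.0192,1],[0,0,0,0.0192,1],[0,0,0,0.0192,1],[0,0,0,0.0192,1],[0,0,0,0.0192,1],[0,0,0,0.0192,1],[0,0,0,0.0192,1],[0,0,0,0.0192,1],[0,0,0,0.0192,1],[0,0,0,0.0192,1],[0,0,0,0.0192,1],[0,0,0,0,1]]' 20
python3 - <<'E'
from h import *
st(); im=shot('top'); crop(im,165,90,485,290,2.5,'pics/h3.png')
E
```

```text
clock: 28.15
tool_pos: [0.5212, 0.3306, 0.0839]
eef_rot: [0.157, 0.988, 0.001, 0.001]
contact_force: [2.9, 0.2, 0.4]
opening: 0.182
clock: 29.95
tool_pos: [0.5211, 0.3317, 0.0839]
eef_rot: [0.915, 0.404, 0.002, -0.001]
contact_force: [3.8, 3.4, -2.7]
opening: 0.174
t 29.95 tcp [0.5211 0.3317 0.0839] xaxis ang 47.69 zt [ 0.002  0.003 -1.   ] F [ 3.8  3.4 -2.7] op 0.174 q [-0.22  1.01 -0.81  1.69  0.92  0.87 -0.6 ]
```

View pics/h3.png

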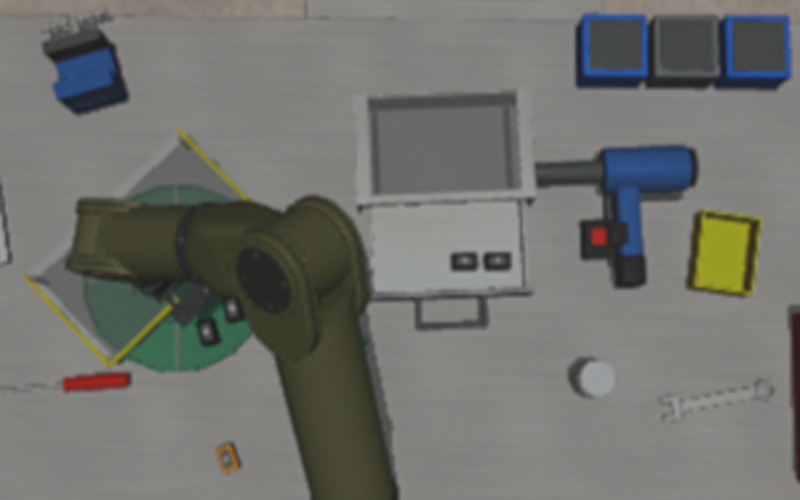

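```bash
python3 -m jog '[[0,0,0,0,0.6],[0,0,0,0,0.6],[0,0,0,0,0.6],[0,0,-0.02,0,0.6],[0,0,-0.04,0,0.6],[0,0,-0.04,0,0.6],[0,0,-0.03,0,0.6],[0,0,0,0,0.6]]' 20
python3 -m jog '[[0,0,0,0.0218,0.6],[0,0,0,0.0218,0.6],[0,0,0,0.0218,0.6],[0,0,0,0.0218,0.6],[0,0,0,0.0218,0.6],[0,0,0,0.0218,0.6],[0,0,0,0.0218,0.6],[0,0,0,0.0218,0.6],[0,0,0,0.0218,0.6],[0,0,0,0.0218,0.6],[0,0,0,0.0218,0.6],[0,0,0,0.0218,0.6],[0,0.04,0,0,0.6],[0,0.04,0,0,0.6],[0,0.03,0,0,0.6],[0,0,0,0,0.6],[0,0,0,0,0.6]]' 20
python3 - <<'E'
from h import *
st(); im=shot('wrist','pics/i1.png'); crop(im,170,60,490,300,2.5,'pics/i1z.png')
E
```

```text
clock: 30.8
tool_pos: [0.5212, 0.333, 0.2195]
eef_rot: [0.914, 0.405, 0.004, -0.002]
contact_force: [0.2, 0.0, 0.0]
opening: 0.405
clock: 32.5
tool_pos: [0.4403, 0.2545, 0.2139]
eef_rot: [0.919, -0.394, 0.0, -0.0]
contact_force: [1.6, 0.5, 0.1]
opening: 0.399
t 32.5 tcp [0.4403 0.2545 0.2139] xaxis ang -46.39 zt [ 0.  0. -1.] F [1.6 0.5 0.1] op 0.399 q [-0.3   0.61 -0.51  1.93  0.44  0.71 -1.88]
```

View pics/i1z.png

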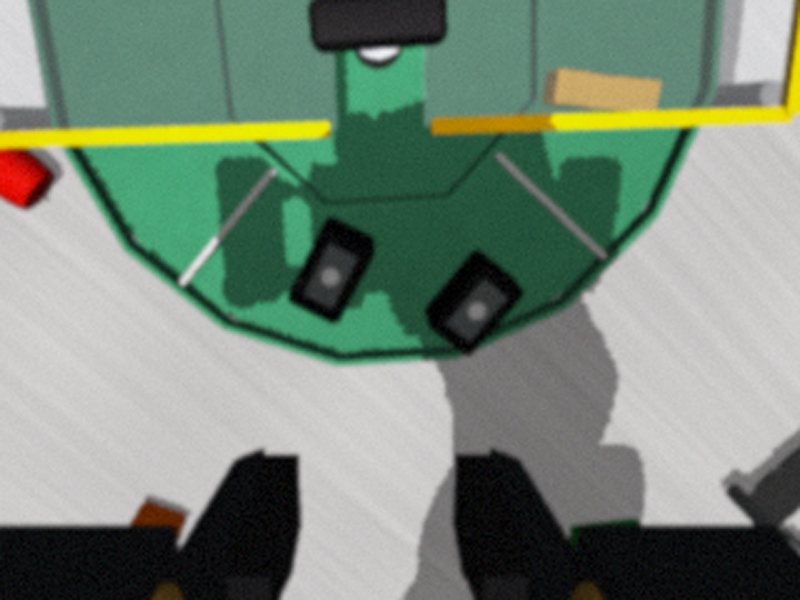

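Run:
```python
from h import *
f=lambda a:np.array(a)/2.5+[170,60]
im=cv2.imread('pics/i1.png')[:,:,::-1]
covers(im,roi=(270,135,390,205),th=50)
w=p2w('wrist',[f((330,275)),f((477,311))],.048);print('dots C,D',np.round(w,4))
def an(a,b):
    l=p2w('wrist',[f(a),f(b)],.048); d=l[1]-l[0]; return np.degrees(np.arctan2(d[1],d[0]))%180
print('C long',an((333,243),(306,303)),an((358,260),(330,312)),'D long',an((478,268),(442,315)),an((505,290),(465,338)))
go([w[1][0],w[1][1],.1])
```

```text
px [359.8 188.2] w [0.464  0.2178] size [0.054 0.044] long ang 5.4
px [303.1 167.3] w [0.4378 0.2805] size [0.041 0.026] long ang 15.9
dots C,D [[0.435  0.2795 0.048 ]
 [0.4684 0.2206 0.048 ]]
C long 18.575970092750822 15.225995610706462 D long 8.216286514956295 6.477728887703023
t 32.55 tcp [0.441  0.2553 0.2138] xaxis ang -46.4 zt [ 0.001  0.001 -1.   ] F [0.1 0.1 0.1] op 0.404 q [-0.3   0.61 -0.51  1.93  0.44  0.71 -1.88]
delta tool [0.0441 0.0043 0.1138] dist 0.122
```

```bash
python3 -m jog '[[0,0,0,-0.0185,0.4],[0,0,0,-0.0185,0.4],[0,0,0,-0.0185,0.4],[0,0,0,-0.0185,0.4],[0,0,0,-0.0185,0.4],[0,0,0,-0.0185,0.4],[0,0,0,-0.0185,0.4],[0,0,0,-0.0185,0.4],[0.023,0.0378,0,0,0.4],[0,0,0.04,0,0.4],[0,0,0.04,0,0.4],[0,0,0.03,0,0.4],[0,0,0,0,0.4],[0,0,0,0,0.4]]' 25
python3 - <<'E'
from h import *
go([.4684,.2206,.034],7); im=shot('wrist','pics/i2.png'); crop(im,170,60,490,300,2.5,'pics/i2z.png')
E
```

```text
clock: 33.95
tool_pos: [0.4683, 0.2209, 0.1035]
eef_rot: [0.998, 0.06, 0.0, -0.0]
contact_force: [-0.4, 0.7, 1.3]
opening: 0.6
t 33.95 tcp [0.4683 0.2209 0.1035] xaxis ang 6.88 zt [ 0.     0.001 -1.   ] F [-0.4  0.7  1.3] op 0.6 q [-0.16  0.83 -0.62  1.99  0.86  0.6  -1.25]
delta tool [0.     0.0004 0.0695] dist 0.07
world dyaw 0.12 -> tool yaw units (z down so neg) -0.0003 alt 0.4997
```

View pics/i2z.png

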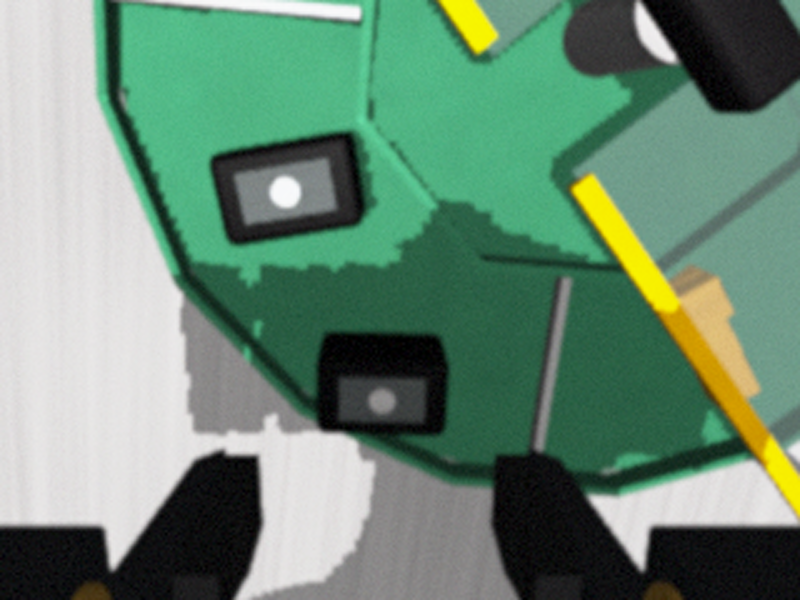

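```bash
python3 - <<'E'
from h import *
w=p2w('wrist',[(382/2.5+170,401/2.5+60)],.048)[0]; print(w); go([w[0],w[1],.034],7)
E
python3 -m jog '[[0,0,0.03,0,0.4],[0,0,0.02,0,0.4],[0,0,0.012,0,0.4],[0,0,0.007,0,0.4],[0,0,0,0,0.4],[0,0,0,0,1],[0,0,0,0,1],[0,0,0,0,1],[0,0,0,0,1],[0,0,0,0,1]]' 35
python3 - <<'E'
from h import *
st(); im=shot('wrist','pics/i3.png'); crop(im,170,60,490,300,2.5,'pics/i3z.png')
E
```

```text
[0.46883134 0.21986322 0.048     ]
t 34.0 tcp [0.4688 0.2212 0.1044] xaxis ang 6.87 zt [ 0.002  0.002 -1.   ] F [0.1 0.5 0.5] op 0.599 q [-0.16  0.83 -0.62  1.99  0.86  0.6  -1.25]
delta tool [-0.0002  0.0014  0.0704] dist 0.07
world dyaw 0.13 -> tool yaw units (z down so neg) -0.0004 alt 0.4996
clock: 35.0
tool_pos: [0.4686, 0.2205, 0.0352]
eef_rot: [0.998, 0.06, 0.001, -0.001]
contact_force: [0.9, 1.9, 6.2]
opening: 0.449
t 35.0 tcp [0.4686 0.2205 0.0352] xaxis ang 6.86 zt [ 0.002  0.002 -1.   ] F [0.9 1.9 6.2] op 0.449 q [-0.24  0.94 -0.48  2.01  1.02  0.45 -1.39]
```

View pics/i3z.png

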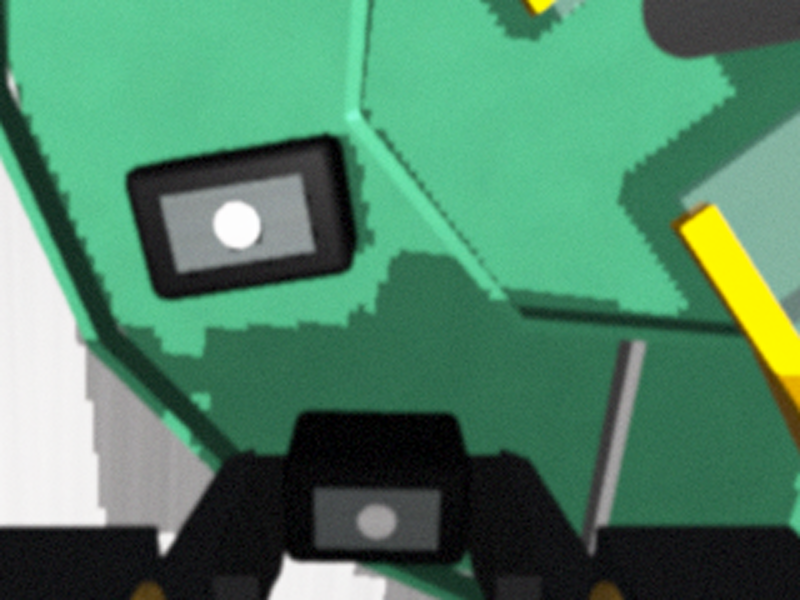

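```bash
python3 -m jog '[[0,0,-0.02,0,1],[0,0,-0.035,0,1],[0,0,-0.04,0,1],[0,0,-0.03,0,1],[0.0065,0.0325,0,0,1],[0.0065,0.0325,0,0,1],[0.0065,0.0325,0,0,1],[0.0065,0.0325,0,0,1],[0.0065,0.0325,0,0,1],[0.0065,0.0325,0,0,1],[0.0065,0.0325,0,0,1],[0.0065,0.0325,0,0,1],[0.0065,0.0325,0,0,1],[0,0,0,0.013,1],[0,0,0,0,1],[0,0,0,0,1]]' 35
python3 - <<'E'
from h import *
go([.5616,-.0626,.034],2.2); im=shot('wrist','pics/i4.png')
E
```

```text
clock: 36.65
tool_pos: [0.5602, -0.063, 0.1593]
eef_rot: [1.0, 0.021, -0.0, -0.0]
contact_force: [-0.7, -0.2, -0.6]
opening: 0.446
t 36.65 tcp [ 0.5602 -0.063   0.1593] xaxis ang 2.35 zt [-0.001  0.    -1.   ] F [-0.7 -0.2 -0.6] op 0.446 q [ 0.45  0.81 -0.74  1.81  0.73  0.82 -0.62]
delta tool [ 0.0015 -0.0003  0.1253] dist 0.125
world dyaw -0.15 -> tool yaw units (z down so neg) 0.0004 alt -0.4996
```

View pics/i4.png

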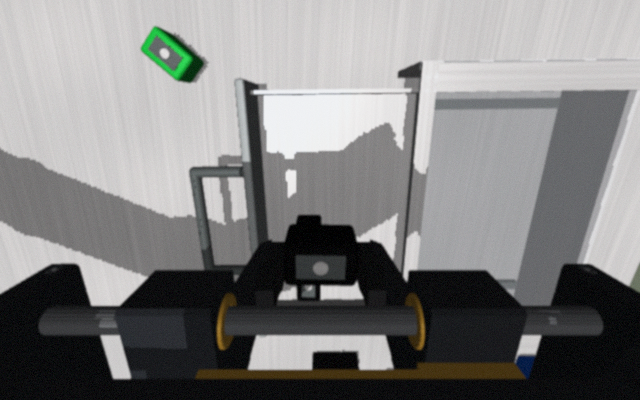

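Run:
```python
from h import *
print(w2p('wrist',[[.5486,-.113,.046],[.5505,-.163,.046]])); print(p2w('wrist',[(310,218),(308,291)],.046))
im=shot('top'); crop(im,290,90,410,230,5,'pics/i5.png')
```

```text
[[308.71240544 243.55148128]
 [309.13433054 286.3727123 ]]
[[ 0.5490492  -0.08548848  0.046     ]
 [ 0.54946716 -0.16878418  0.046     ]]
```

View pics/i5.png

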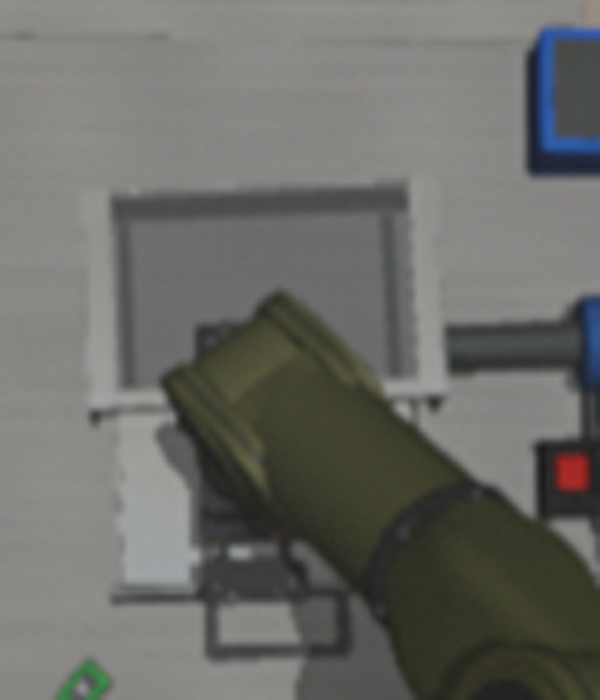

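```bash
python3 -m jog '[[0.001,-0.002,0.035,0,1],[0,0,0.035,0,1],[0,0,0.03,0,1],[0,0,0.013,0,1],[0,0,0.007,0,1],[0,0,0.004,0,1],[0,0,0,0,1],[0,0,0,0,0.46],[0,0,0,0,0.46],[0,0,0,0,0.46],[0,0,-0.02,0,0.46],[0,0,-0.04,0,0.46],[0,0,-0.04,0,0.46],[0,0,-0.04,0,0.46],[0,0,0,0,0.46],[0,0,0,0,0.46]]'
python3 - <<'E'
from h import *
go([.435,.2795,.18],-73.5); im=shot('wrist','pics/i6.png')
E
```

```text
clock: 38.35
tool_pos: [0.5621, -0.062, 0.1763]
eef_rot: [1.0, 0.019, 0.001, 0.0]
contact_force: [-0.4, -0.3, -1.3]
opening: 0.534
t 38.35 tcp [ 0.5621 -0.062   0.1763] xaxis ang 2.16 zt [ 0.002 -0.001 -1.   ] F [-0.4 -0.3 -1.3] op 0.534 q [ 0.45  0.79 -0.75  1.8   0.71  0.85 -0.6 ]
delta tool [-0.1142 -0.346  -0.0042] dist 0.364
world dyaw -75.66 -> tool yaw units (z down so neg) 0.2102 alt -0.2898
```

View pics/i6.png

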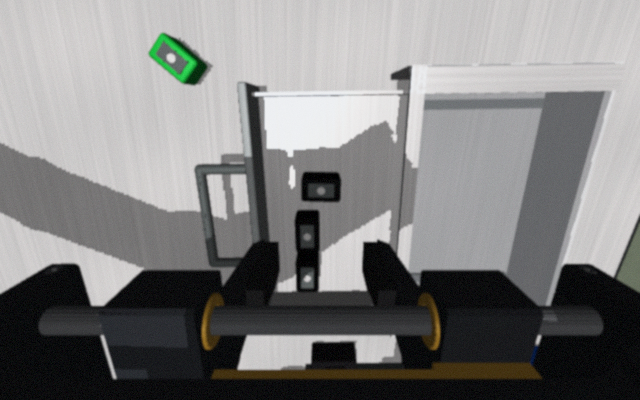

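```bash
python3 -m jog '[[-0.0104,-0.0315,0,0,0.5],[-0.0104,-0.0315,0,0,0.5],[-0.0104,-0.0315,0,0,0.5],[-0.0104,-0.0315,0,0,0.5],[-0.0104,-0.0315,0,0,0.5],[-0.0104,-0.0315,0,0,0.5],[-0.0104,-0.0315,0,0,0.5],[-0.0104,-0.0315,0,0,0.5],[-0.0104,-0.0315,0,0,0.5],[-0.0104,-0.0315,0,0,0.5],[-0.0104,-0.0315,0,0,0.5]]'
python3 -m jog '[[0,0,0,0.021,0.5],[0,0,0,0.021,0.5],[0,0,0,0.021,0.5],[0,0,0,0.021,0.5],[0,0,0,0.021,0.5],[0,0,0,0.021,0.5],[0,0,0,0.021,0.5],[0,0,0,0.021,0.5],[0,0,0,0.021,0.5],[0,0,0,0.021,0.5],[0,0,0.04,0,0.5],[0,0,0.03,0,0.5],[0,0,0,0,0.5],[0,0,0,0,0.5]]'
python3 - <<'E'
from h import *
go([.435,.2795,.034],-73.5); im=shot('wrist','pics/j1.png'); crop(im,170,60,490,300,2.5,'pics/j1z.png')
E
```

```text
clock: 39.5
tool_pos: [0.4329, 0.2805, 0.1737]
eef_rot: [1.0, 0.019, -0.001, 0.001]
contact_force: [1.0, -0.2, 0.3]
opening: 0.498
clock: 40.9
tool_pos: [0.4335, 0.2796, 0.1046]
eef_rot: [0.802, -0.598, -0.0, 0.001]
contact_force: [0.1, 0.0, -0.6]
opening: 0.5
t 40.9 tcp [0.4335 0.2796 0.1046] xaxis ang -73.4 zt [-0.002 -0.002 -1.   ] F [ 0.1  0.  -0.6] op 0.5 q [-0.51  0.77 -0.24  2.    0.43  0.42 -2.37]
delta tool [ 0.0005 -0.0016  0.0706] dist 0.071
world dyaw -0.1 -> tool yaw units (z down so neg) 0.0003 alt -0.4997
```

View pics/j1z.png

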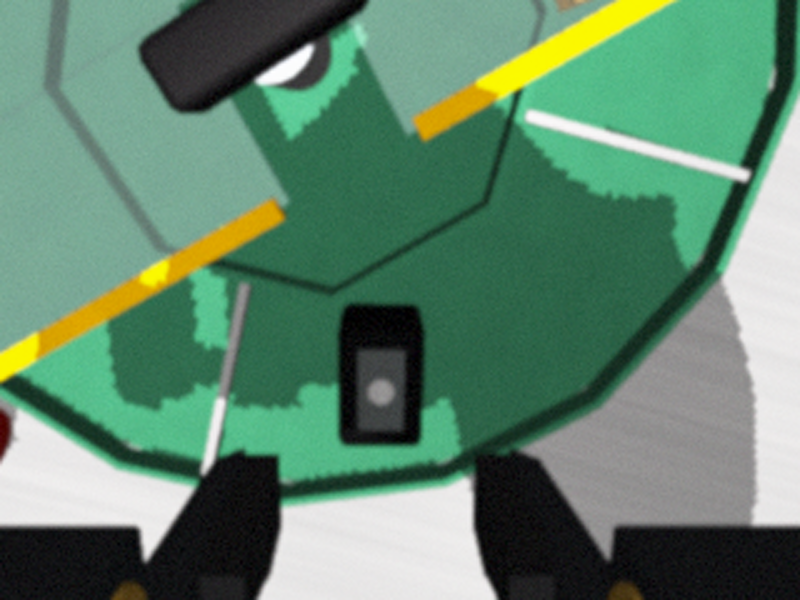

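```bash
python3 - <<'E'
from h import *
w=p2w('wrist',[(380/2.5+170,391/2.5+60)],.048)[0]; print(w); go([w[0],w[1],.034],-73.5)
E
python3 -m jog '[[0.0005,0,0.03,0,0.5],[0,0,0.02,0,0.5],[0,0,0.013,0,0.5],[0,0,0.007,0,0.5],[0,0,0,0,0.5],[0,0,0,0,1],[0,0,0,0,1],[0,0,0,0,1],[0,0,0,0,1],[0,0,0,0,1]]' 35
python3 - <<'E'
from h import *
st(); im=shot('wrist','pics/j2.png'); crop(im,170,60,490,300,2.5,'pics/j2z.png')
E
```

```text
[0.43384537 0.27921583 0.048     ]
t 40.95 tcp [0.4342 0.2803 0.1055] xaxis ang -73.41 zt [-0. -0. -1.] F [-0.   0.7  0.4] op 0.503 q [-0.51  0.77 -0.24  2.    0.43  0.42 -2.37]
delta tool [0.0009 0.0006 0.0715] dist 0.072
world dyaw -0.09 -> tool yaw units (z down so neg) 0.0003 alt -0.4997
clock: 41.95
tool_pos: [0.4349, 0.2799, 0.0361]
eef_rot: [0.802, -0.598, 0.0, -0.001]
contact_force: [-0.5, -0.5, 5.8]
opening: 0.295
t 41.95 tcp [0.4349 0.2799 0.0361] xaxis ang -73.43 zt [ 0.001  0.001 -1.   ] F [-0.5 -0.5  5.8] op 0.295 q [-0.57  0.9  -0.15  2.02  0.48  0.26 -2.41]
```

View pics/j2z.png

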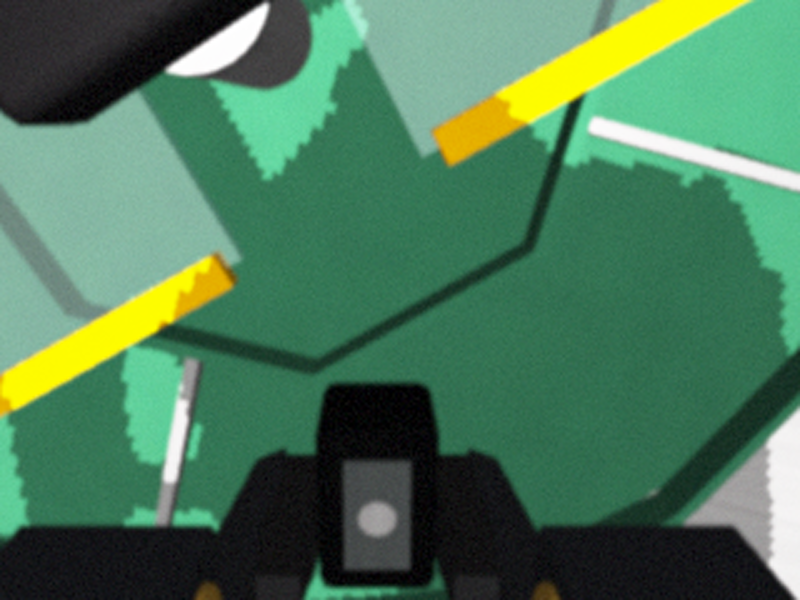

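```bash
python3 -m jog '[[0,0,-0.02,0,1],[0,0,-0.035,0,1],[0,0,-0.04,0,1],[0,0,-0.03,0,1],[0.032,-0.003,0,0,1],[0.032,-0.003,0,0,1],[0.032,-0.003,0,0,1],[0.032,-0.003,0,0,1],[0.032,-0.003,0,0,1],[0.032,-0.003,0,0,1],[0.032,-0.003,0,0,1],[0.032,-0.003,0,0,1],[0.032,-0.003,0,0,1],[0.032,-0.003,0,0,1],[0,0,0,0,1]]' 35
python3 -m jog '[[0,0,0,-0.021,1],[0,0,0,-0.021,1],[0,0,0,-0.021,1],[0,0,0,-0.021,1],[0,0,0,-0.021,1],[0,0,0,-0.021,1],[0,0,0,-0.021,1],[0,0,0,-0.021,1],[0,0,0,-0.021,1],[0,0,0,-0.021,1],[0,0,0,0,1],[0,0,0,0,1]]'
python3 - <<'E'
from h import *
go([.555,-.018,.035],2.2); im=shot('wrist','pics/j3.png')
E
```

```text
clock: 43.5
tool_pos: [0.5553, -0.0249, 0.1598]
eef_rot: [0.799, -0.601, 0.001, 0.002]
contact_force: [-0.7, -0.5, -1.0]
opening: 0.292
clock: 44.7
tool_pos: [0.5541, -0.018, 0.1602]
eef_rot: [1.0, 0.018, -0.0, -0.0]
contact_force: [-0.2, -0.8, -0.8]
opening: 0.293
t 44.7 tcp [ 0.5541 -0.018   0.1602] xaxis ang 2.03 zt [-0.  0. -1.] F [-0.2 -0.8 -0.8] op 0.293 q [ 0.39  0.81 -0.77  1.84  0.76  0.82 -0.74]
delta tool [0.001  0.     0.1252] dist 0.125
world dyaw 0.17 -> tool yaw units (z down so neg) -0.0005 alt 0.4995
```

View pics/j3.png

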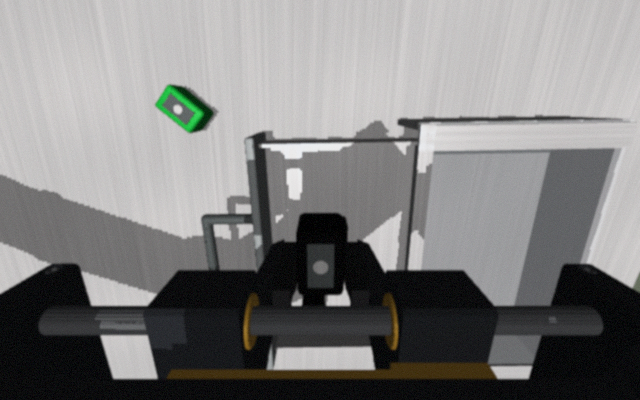

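```bash
python3 -m jog '[[0.001,0,0.035,0,1],[0,0,0.035,0,1],[0,0,0.03,0,1],[0,0,0.013,0,1],[0,0,0.007,0,1],[0,0,0.005,0,1],[0,0,0,0,1],[0,0,0,0,0.6],[0,0,0,0,0.6],[0,0,0,0,0.6],[0,0,-0.02,0,0.6],[0,0,-0.04,0,0.6],[0,0,-0.04,0,0.6],[0,0,-0.04,0,0.6],[-0.04,0,-0.03,0,0.6],[-0.04,0,-0.03,0,0.6],[-0.03,0,-0.03,0,0.6],[0,0,0,0,0.6],[0,0,0,0,0.6]]'
python3 - <<'E'
from h import *
im=shot('wrist','pics/j4.png'); go([.448,-.0915,.12],2.2)
im=shot('top'); crop(im,165,90,485,290,2.5,'pics/j5.png')
print(p2w('wrist',[(0,0)],.054))
E
```

```text
clock: 46.65
tool_pos: [0.446, -0.0229, 0.266]
eef_rot: [1.0, 0.019, 0.001, 0.001]
contact_force: [0.2, 0.7, 0.1]
opening: 0.399
t 46.7 tcp [ 0.4463 -0.0229  0.2653] xaxis ang 2.13 zt [ 0.001 -0.    -1.   ] F [-0.  -0.4 -0.1] op 0.4 q [ 0.55  0.55 -0.92  2.02  0.58  0.86 -0.67]
delta tool [-0.001   0.0686  0.1453] dist 0.161
world dyaw 0.07 -> tool yaw units (z down so neg) -0.0002 alt 0.4998
[[0.09667074 0.15213517 0.054     ]]
```

View pics/j4.png

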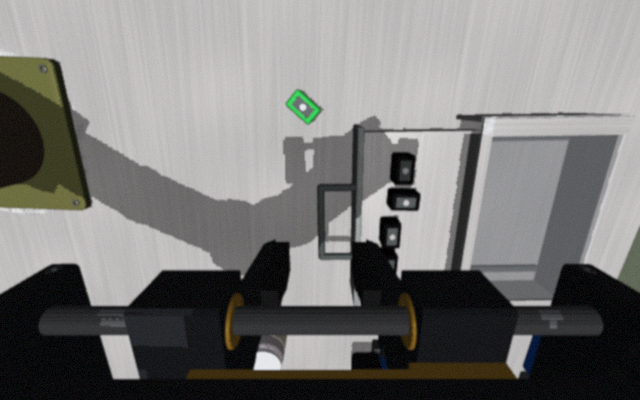

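View pics/j5.png

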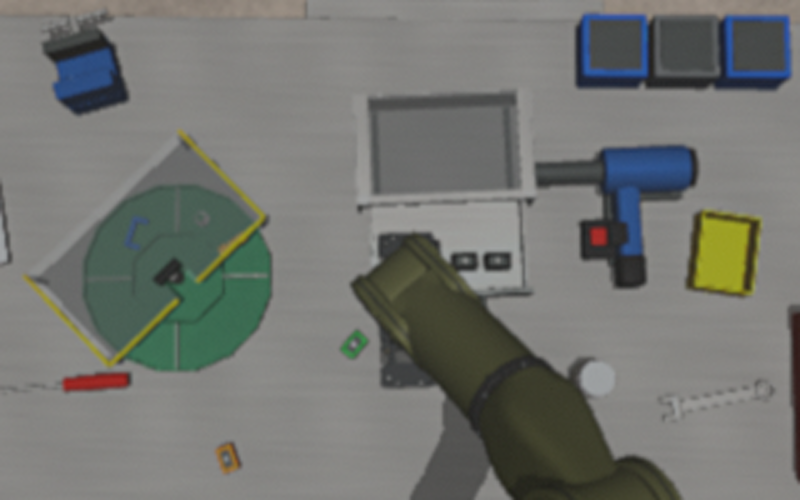

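All four covers are in the drawer, at (403,168), (404,199), (391,232) and (392,262), and no black ones are left in the carousel. Next I grip the handle and close it gently.

```bash
python3 -m jog '[[0,0.035,0.03,0,0.6],[0,0.034,0.04,0,0.6],[0,0,0.04,0,0.6],[0,0,0.035,0,0.6],[0,0,0,0,0.6],[0,0,0,0,0.6]]' 30
python3 - <<'E'
from h import *
im=shot('wrist','pics/k1.png'); go([.4485,-.0915,.036],2.2)
print(p2w('wrist',[(0,0)],.054))
E
```

```text
clock: 47.35
tool_pos: [0.4483, -0.0892, 0.1217]
eef_rot: [1.0, 0.02, -0.001, -0.0]
contact_force: [-0.5, -0.0, 0.2]
opening: 0.397
t 47.4 tcp [ 0.449  -0.0891  0.1227] xaxis ang 2.23 zt [ 0.001  0.001 -1.   ] F [ 0.4 -0.1  0.1] op 0.403 q [ 0.5   0.77 -0.67  2.15  0.95  0.55 -0.84]
delta tool [-0.0007  0.0024  0.0867] dist 0.087
world dyaw -0.03 -> tool yaw units (z down so neg) 0.0001 alt -0.4999
[[0.23660143 0.04809126 0.054     ]]
```

View pics/k1.png

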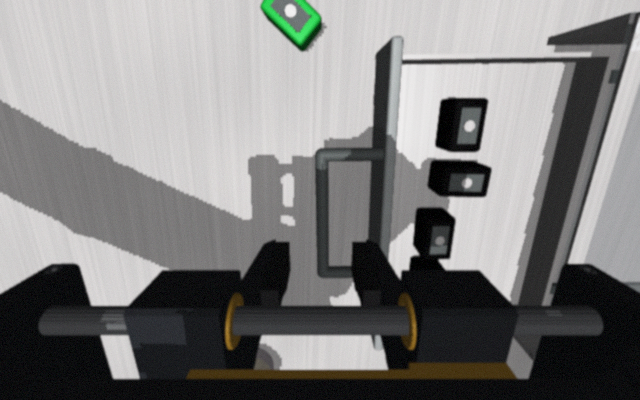

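```bash
python3 -m jog '[[0,0,0.03,0,0.6],[0,0,0.03,0,0.6],[0,0,0.02,0,0.6],[0,0,0.006,0,0.6],[0,0,0,0,1],[0,0,0,0,1],[0,0,0,0,1],[0,0,0,0,1]]' 30
python3 -m jog '[[0.005,0,0,0,1],[0.008,0,0,0,1],[0.01,0,0,0,1],[0.01,0,0,0,1],[0.01,0,0,0,1],[0.01,0,0,0,1],[0.01,0,0,0,1],[0.01,0,0,0,1],[0.01,0,0,0,1],[0.01,0,0,0,1],[0.01,0,0,0,1],[0.01,0,0,0,1],[0.008,0,0,0,1],[0.005,0,0,0,1],[0.003,0,0,0,1],[0,0,0,0,1],[0,0,0,0,1]]'
```

```text
clock: 48.2
tool_pos: [0.4496, -0.0899, 0.0372]
eef_rot: [1.0, 0.019, 0.002, -0.0]
contact_force: [1.9, -0.5, 3.7]
opening: 0.101
clock: 49.9
tool_pos: [0.5779, -0.0833, 0.0372]
eef_rot: [1.0, 0.02, 0.001, -0.001]
contact_force: [0.7, 3.3, 6.3]
opening: 0.098
```

```bash
python3 -m jog '[[0.002,0,0,0,1],[0.002,0,0,0,1],[0,0,0,0,1]]'; python3 -m jog '[[0,0,0,0,0.6],[0,0,0,0,0.6],[0,0,0,0,0.6],[0,0,-0.03,0,0.6],[0,0,-0.05,0,0.6],[0,0,-0.05,0,0.6],[-0.03,0,-0.05,0,1],[-0.03,0,-0.04,0,1],[-0.03,0,-0.04,0,1],[0,0,0,0,1],[0,0,0,0,1]]'
python3 - <<'E'
from h import *
im=shot('wrist','pics/l1.png'); st(); crop(im,300,30,640,290,2.3,'pics/l1z.png')
print(p2w('wrist',[(0,0)],.054))
im=shot('top'); crop(im,290,90,490,220,4,'pics/l2.png')
E
```

```text
clock: 50.2
tool_pos: [0.5814, -0.0831, 0.0372]
eef_rot: [1.0, 0.02, 0.001, -0.001]
contact_force: [-1.0, 4.5, 6.7]
opening: 0.099
clock: 51.3
tool_pos: [0.4954, -0.089, 0.2896]
eef_rot: [1.0, 0.018, 0.001, 0.001]
contact_force: [0.5, -0.4, -0.7]
opening: 0.003
t 51.35 tcp [ 0.4954 -0.0889  0.2885] xaxis ang 2.11 zt [-0.    -0.001 -1.   ] F [-0.3  0.3 -0.1] op 0.003 q [ 0.65  0.59 -0.92  1.84  0.56  1.   -0.47]
[[0.12282972 0.09202742 0.054     ]]
```

View pics/l1.png

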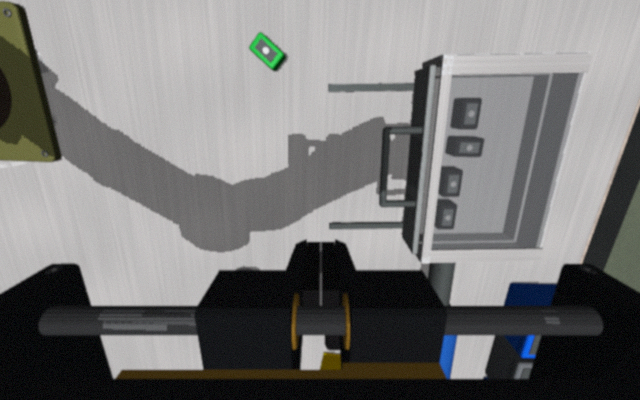

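View pics/l2.png

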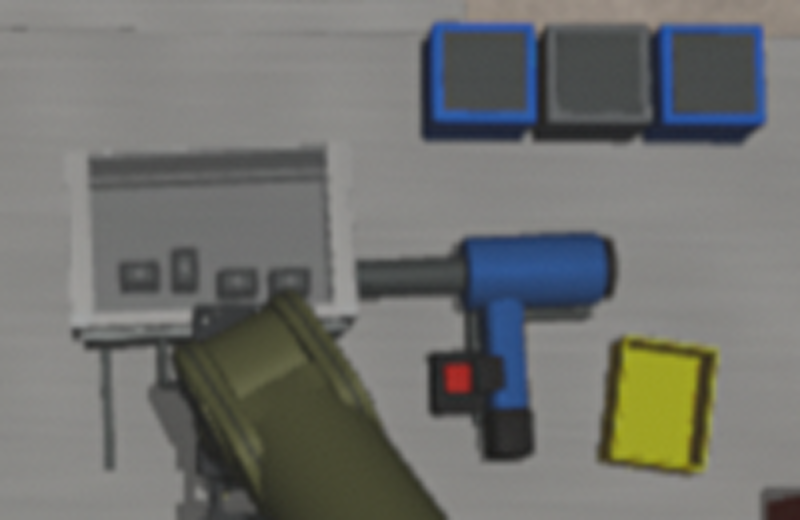

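Run:
```python
from h import *
print(p2w('wrist',[(387,130),(384,203)],.054).mean(0))
def b2(u,v): return (290+u/4-.4,90+v/4-.4)
print('red',p2w('top',[b2(458,379)],.052),'trigger block',p2w('top',[b2(490,374)],.065))
go([.56,-.25,.28],2.2)
```

```text
[ 0.58010118 -0.08398516  0.054     ]
red [[ 0.58852529 -0.31549383  0.052     ]] trigger block [[ 0.59160068 -0.34321     0.065     ]]
t 51.4 tcp [ 0.4953 -0.0887  0.2879] xaxis ang 2.13 zt [-0.002 -0.    -1.   ] F [-0.4  0.   0.2] op 0.004 q [ 0.65  0.59 -0.92  1.84  0.56  1.   -0.47]
delta tool [0.0587 0.1636 0.0078] dist 0.174
world dyaw 0.07 -> tool yaw units (z down so neg) -0.0002 alt 0.4998
```

View pics/l1z.png

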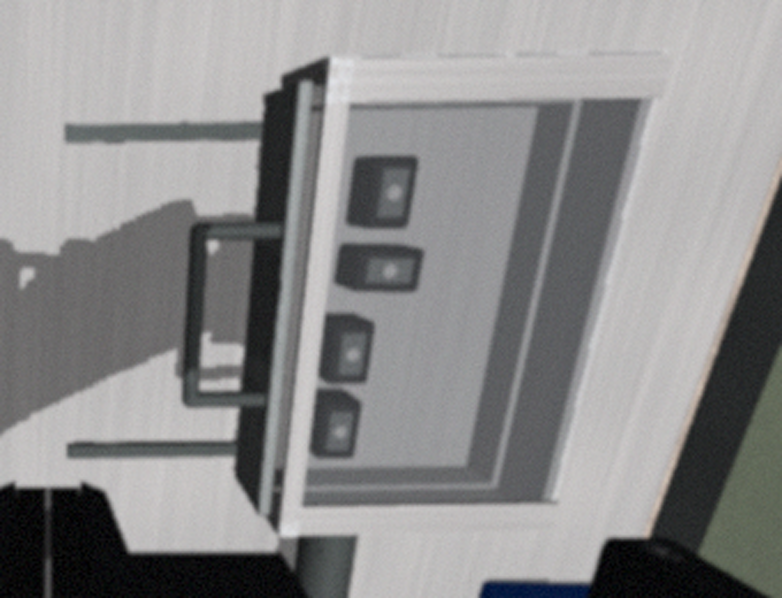

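```bash
python3 -m jog '[[0.009,0.03,0,0,1],[0.009,0.03,0,0,1],[0.009,0.03,0,0,1],[0.009,0.03,0,0,1],[0.009,0.03,0,0,1],[0.009,0.03,0.01,0,1],[0.009,0.03,0.02,0,1],[0.009,0.03,0.02,0,1],[0.009,0.03,0.02,0,1],[0,0,0,0,1],[0,0,0,0,1]]'
python3 - <<'E'
from h import *
im=shot('wrist','pics/m1.png'); st(); crop(im,200,60,460,260,3,'pics/m1z.png')
E
```

```text
clock: 52.5
tool_pos: [0.5861, -0.3544, 0.2161]
eef_rot: [1.0, 0.019, -0.002, -0.001]
contact_force: [-0.8, 1.0, -0.4]
opening: 0.001
t 52.55 tcp [ 0.5867 -0.3533  0.2176] xaxis ang 2.25 zt [-0.001  0.002 -1.   ] F [-0.3  0.1 -0.4] op 0.005 q [ 0.86  0.91 -0.84  1.36  0.69  1.17 -0.01]
```

View pics/m1z.png

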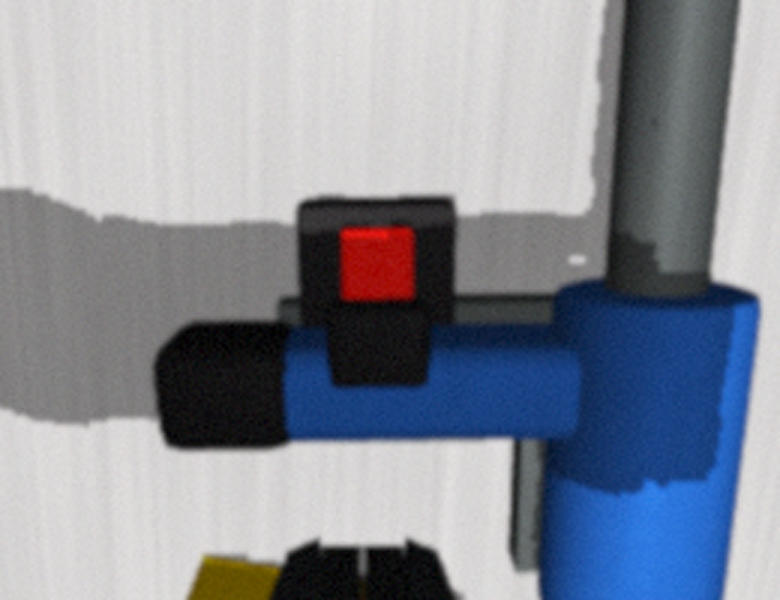

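Run:
```python
from h import *
f=lambda a:np.array(a)/3+[200,60]
print('cap front edge',p2w('wrist',[f((342,237)),f((413,237))],.052))
print('cap rear visible',p2w('wrist',[f((342,299)),f((413,299))],.052), 'as trig face bottom z56',p2w('wrist',[f((377,299))],.056))
im=cv2.imread('pics/m1.png')[:,:,::-1]
crop(np.clip(im*3.0,0,255).astype(np.uint8),285,120,365,200,8,'pics/m2.png')
```

```text
cap front edge [[ 0.57580169 -0.30599674  0.052     ]
 [ 0.60104468 -0.30499163  0.052     ]]
cap rear visible [[ 0.5765276  -0.32817738  0.052     ]
 [ 0.60233804 -0.32714658  0.052     ]] as trig face bottom z56 [[ 0.58915649 -0.32695958  0.056     ]]
```

View pics/m2.png

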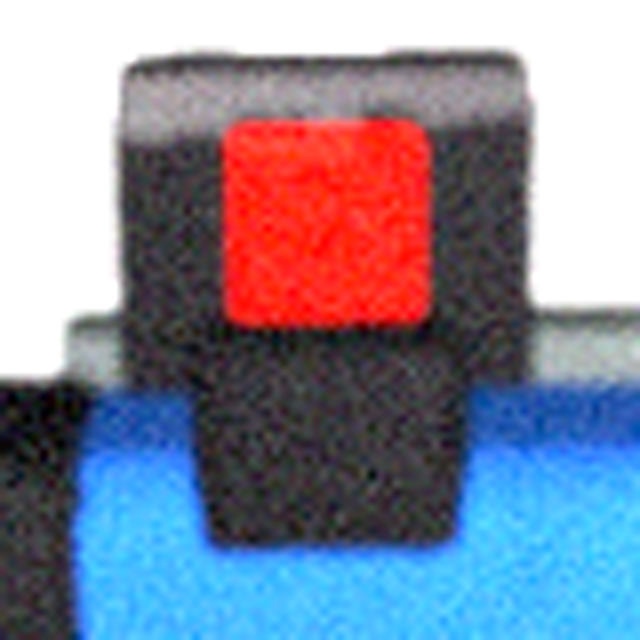

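```bash
python3 -m jog '[[0.0015,-0.028,0,0,1],[0.0015,-0.028,0,0,1],[0,0,0.04,0,1],[0,0,0.04,0,1],[0,0,0.04,0,1],[0,0,0.025,0,1],[0,0,0,0,1],[0,0,0,0,1]]'
python3 - <<'E'
from h import *
im=shot('wrist','pics/m3.png'); go([.5885,-.31,.056],2.2)
im=shot('scene'); crop(im,210,260,370,380,5,'pics/m4.png')
E
```

```text
clock: 53.35
tool_pos: [0.5883, -0.2974, 0.0753]
eef_rot: [1.0, 0.02, 0.001, -0.0]
contact_force: [0.9, 0.6, -0.3]
opening: 0.007
t 53.4 tcp [ 0.589  -0.2978  0.0762] xaxis ang 2.24 zt [ 0.003 -0.    -1.   ] F [-0.2 -0.3 -0.8] op 0.003 q [ 0.77  1.04 -0.74  1.55  0.84  0.89 -0.24]
delta tool [-0.001   0.0121  0.0202] dist 0.024
world dyaw -0.04 -> tool yaw units (z down so neg) 0.0001 alt -0.4999
```

View pics/m4.png

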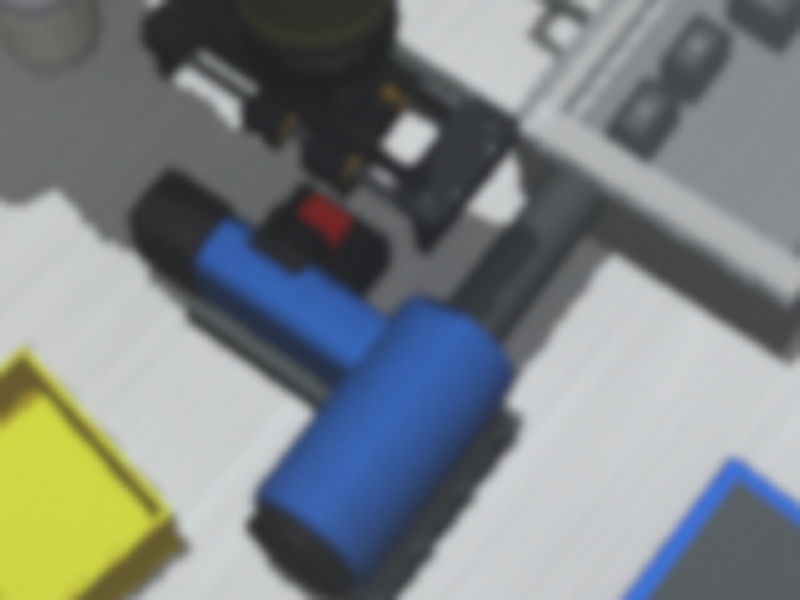

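View pics/m3.png

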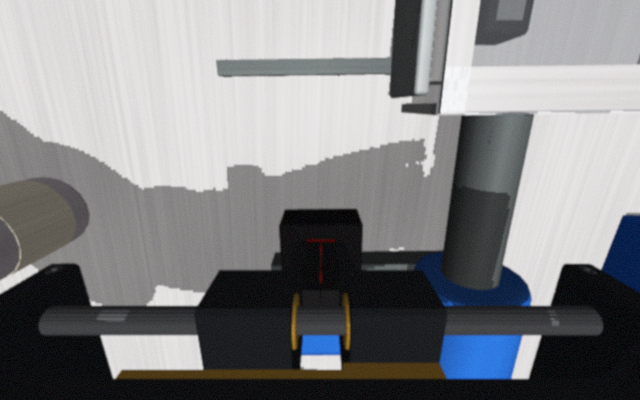

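```bash
python3 -m jog '[[0,0,0.01,0,1],[0,0,0.009,0,1],[0,0,0,0,1],[0,0.006,0,0,1],[0,0.006,0,0,1],[0,0.004,0,0,1],[0,0,0,0,1]]'
python3 -m jog '[[0,0.004,0,0,1],[0,0.004,0,0,1],[0,0,0,0,1],[0,0,0,0,1]]'
```

```text
clock: 54.15
tool_pos: [0.5881, -0.3152, 0.0553]
eef_rot: [1.0, 0.018, 0.0, -0.0]
contact_force: [-0.4, 0.3, -0.5]
opening: 0.009
clock: 54.55
tool_pos: [0.5885, -0.321, 0.0553]
eef_rot: [1.0, 0.02, 0.0, -0.001]
contact_force: [-1.0, 4.8, 2.1]
opening: 0.005
```

```bash
python3 -m jog '[[0,0.003,0,0,1],[0,0.003,0,0,1],[0,0,0,0,1],[0,0,0,0,1]]'
python3 -m jog '[[0,0.002,0,0,1],[0,0.002,0,0,1],[0,0,0,0,1],[0,0,0,0,1]]'
```

```text
clock: 54.95
tool_pos: [0.5887, -0.3258, 0.0553]
eef_rot: [1.0, 0.02, -0.0, -0.002]
contact_force: [-2.5, 7.2, 2.7]
opening: 0.008
clock: 55.35
tool_pos: [0.5889, -0.3288, 0.0553]
eef_rot: [1.0, 0.02, -0.0, -0.003]
contact_force: [-2.0, 8.7, 2.4]
opening: 0.003
```

```bash
python3 -m jog '[[0,0.002,0,0,1],[0,0.002,0,0,1],[0,0,0,0,1],[0,0,0,0,1]]'
python3 -m jog '[[0,0.002,0,0,1],[0,0.002,0,0,1],[0,0,0,0,1],[0,0,0,0,1]]'
```

```text
clock: 55.75
tool_pos: [0.5889, -0.3289, 0.0554]
eef_rot: [1.0, 0.022, -0.001, -0.005]
contact_force: [-3.4, 13.9, 6.0]
opening: 0.009
clock: 56.15
tool_pos: [0.5888, -0.3289, 0.0554]
eef_rot: [1.0, 0.023, -0.001, -0.008]
contact_force: [-5.5, 20.9, 7.3]
opening: 0.011
```

```bash
python3 -m jog '[[0,-0.002,0.003,0,1],[0,0,0.003,0,1],[0,0,0.003,0,1],[0,0,0,0,1],[0,0,0,0,1]]'
python3 -m jog '[[0,0,0.003,0,1],[0,0,0.003,0,1],[0,0,0,0,1],[0,0,0,0,1]]'
```

```text
clock: 56.65
tool_pos: [0.5907, -0.3287, 0.0477]
eef_rot: [1.0, 0.022, 0.001, -0.006]
contact_force: [-3.4, 17.0, 11.0]
opening: 0.006
clock: 57.05
tool_pos: [0.5912, -0.3286, 0.0424]
eef_rot: [1.0, 0.023, 0.002, -0.006]
contact_force: [-3.5, 17.9, 13.6]
opening: 0.003
```

```bash
python3 -m jog '[[0,0,0.002,0,1],[0,0,0.002,0,1],[0,0,0,0,1],[0,0,0,0,1]]'
python3 -m jog '[[0,-0.002,0,0,1],[0,-0.002,0,0,1],[0,-0.002,0,0,1],[0,-0.002,0,0,1],[0,0,0,0,1]]'
python3 -m jog '[[0,-0.002,0,0,1],[0,-0.002,0,0,1],[0,-0.002,0,0,1],[0,0,0,0,1],[0,0,0,0,1]]'
```

```text
clock: 57.45
tool_pos: [0.5913, -0.3287, 0.0421]
eef_rot: [1.0, 0.022, 0.002, -0.005]
contact_force: [-11.7, 19.8, 35.1]
opening: 0.01
clock: 57.95
tool_pos: [0.5913, -0.3286, 0.042]
eef_rot: [1.0, 0.02, 0.003, 0.0]
contact_force: [-7.3, 6.9, 31.0]
opening: 0.003
clock: 58.45
tool_pos: [0.5913, -0.3284, 0.042]
eef_rot: [1.0, 0.018, 0.003, 0.004]
contact_force: [-5.6, -1.9, 28.4]
opening: 0.004
```

```bash
python3 -m jog '[[0,-0.002,-0.001,0,1],[0,-0.002,-0.001,0,1],[0,-0.001,0,0,1],[0,0,0,0,1],[0,0,0,0,1]]'
python3 -m jog '[[0,-0.002,0,0,1],[0,-0.002,0,0,1],[0,-0.001,0,0,1],[0,0,0,0,1],[0,0,0,0,1]]'
```

```text
clock: 58.95
tool_pos: [0.5912, -0.3266, 0.0422]
eef_rot: [1.0, 0.017, 0.004, 0.006]
contact_force: [-1.3, -6.1, 17.3]
opening: 0.006
clock: 59.45
tool_pos: [0.591, -0.3231, 0.0423]
eef_rot: [1.0, 0.017, 0.004, 0.007]
contact_force: [-0.0, -8.9, 14.9]
opening: 0.006
```

```bash
python3 -m jog '[[0,-0.002,0,0,1],[0,-0.002,0,0,1],[0,-0.001,0,0,1],[0,0,0,0,1],[0,0,0,0,1],[0,0,0,0,1]]'
```

```text
clock: 60.05
tool_pos: [0.5909, -0.3194, 0.0423]
eef_rot: [1.0, 0.016, 0.004, 0.007]
contact_force: [0.6, -10.8, 16.1]
opening: 0.006
```

```bash
python3 -m jog '[[0,0,-0.005,0,1],[0,0,-0.01,0,1],[0,0,-0.02,0,1],[0,0,-0.04,0,1],[0,0,-0.05,0,1],[0,0.03,-0.05,0,1],[0,0.02,0,0,1],[0,0,0,0,1],[0,0,0,0,1]]'
python3 - <<'E'
from h import *
st(); im=shot('wrist','pics/n1.png'); crop(np.clip(im*2.0,0,255).astype(np.uint8),270,100,390,200,6,'pics/n1z.png')
im=shot('scene','pics/n2.png'); crop(im,210,220,450,380,3.3,'pics/n2z.png')
E
```

```text
clock: 60.95
tool_pos: [0.5888, -0.3544, 0.2055]
eef_rot: [1.0, 0.019, -0.001, -0.001]
contact_force: [0.1, 0.1, -1.0]
opening: 0.006
t 60.95 tcp [ 0.5888 -0.3544  0.2055] xaxis ang 2.21 zt [-0.002  0.001 -1.   ] F [ 0.1  0.1 -1. ] op 0.006 q [ 0.86  0.92 -0.83  1.37  0.7   1.16 -0.02]
```

View pics/n1z.png

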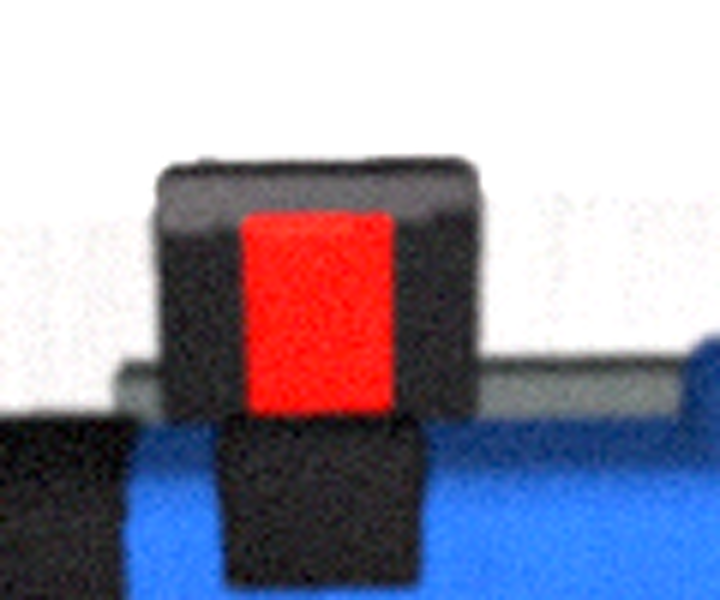

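View pics/n2z.png

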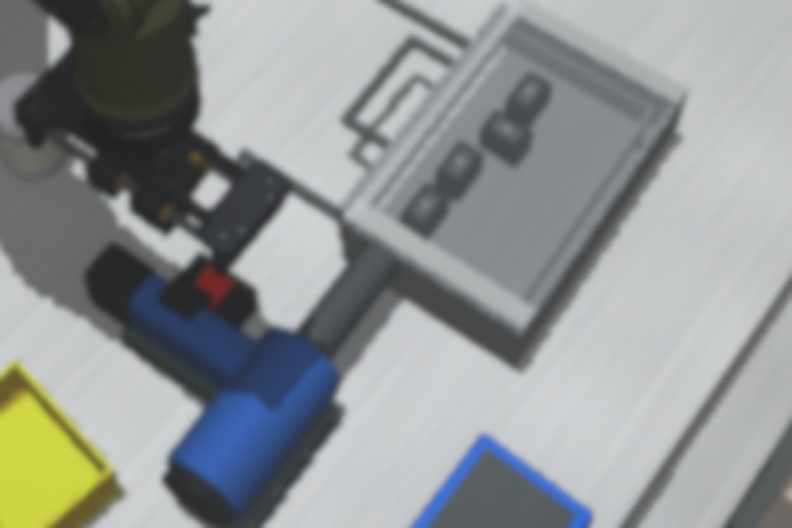

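Run:
```python
from h import *
f=lambda a:np.array(a)/6+[270,100]
for z in (.052,.0435): 
    a=p2w('wrist',[f((318,219)),f((318,412))],z); b=p2w('wrist',[f((243,300)),f((393,300))],z); print(z,a[:,1],a[0,1]-a[1,1],'width x',b[1,0]-b[0,0])
print('trigger bottom edge at z56',p2w('wrist',[f((320,415))],.056)[0])
im=shot('top'); crop(im,165,90,485,290,2.5,'pics/n3.png')
for n in ['drawer_handle','bin','can','wrench','screwdriver']:
    print(n,[(round(o['score'],2),o['rect']) for o in r.cut_out(n,'top')[:1]])
```

```text
0.052 [-0.30161705 -0.33496169] 0.033344642525518 width x 0.025884870083809353
0.0435 [-0.30245387 -0.33674577] 0.03429189289441087 width x 0.026620204184838236
trigger bottom edge at z56 [ 0.58901227 -0.33463737  0.056     ]
drawer_handle [(0.84, [308.9, 167.0, 374.2, 192.6])]
bin []
can [(0.75, [390.6, 233.9, 409.1, 248.8])]
wrench [(0.51, [431.1, 250.2, 450.6, 256.5])]
screwdriver [(0.5, [190.0, 235.2, 216.5, 245.8])]
```

View pics/n3.png

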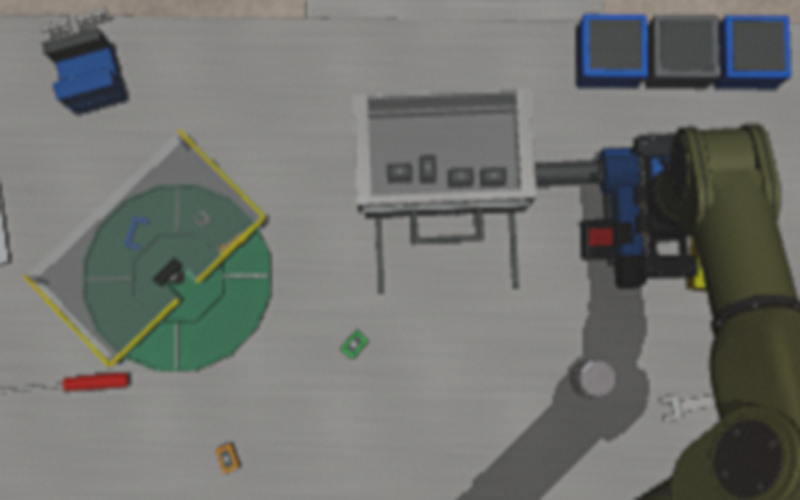

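The trigger now rests about 7.6 mm squeezed and the button is still down. The drawer is home with 4 covers inside, and the gripper is clear, so I'm handing in.

Run:
```python
from h import *
st(); print(r.finish_job())
```

```text
t 61.35 tcp [ 0.5895 -0.3548  0.2056] xaxis ang 2.23 zt [-0.001  0.    -1.   ] F [ 0.1 -0.3 -0.4] op 0.006 q [ 0.85  0.92 -0.83  1.37  0.7   1.16 -0.02]
the job is handed in; nothing more can be done
None
```

The job is handed in after 61 s, and every last check agreed with the task; the system itself gave no verdict.

- **Drawer and covers:** I pulled the drawer about 130 mm out and lifted the two black covers from the open compartment. I then turned the carousel about 115° clockwise by its knob and lifted the other two. All four stand on the drawer floor, seen through the clear lid, and I pushed the drawer home. Its handle measured 0.580 m against 0.577 m at the start.
- **Blower:** I squeezed the trigger to its stop and pressed the red button about 10 mm down. I then eased the trigger with the button still held and let go. The last wrist picture puts the trigger face about 7.6 mm squeezed, as expected when the lock holds it. I did not measure the button's depth after letting go; in the picture it looks pressed in.
- **Everything else:** The gauge, lock knob and retainer are still in the carousel. The can, wrench and screwdriver look undisturbed, though the arm hid part of the wrench in the last top view. The bin was behind the arm there, and the detector missed it. In the scene picture taken just before, the part of it in view looks undisturbed. At hand-in the tool was clear of everything and the force read about zero.

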